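# Load, clamp and switch on the cup shaker

## Task

Get the white bench shaker ready for its run: stand every sample cup upright on its platform in one row against the rear fence, slide the clamp bar by its blue grip all the way home against the cups, then lock the bar with the black cross knob - first turn the knob backwards (anticlockwise) until its thread drops in with a click, then forwards until it is tight, never forcing it forwards while it still rides on top of the thread. Finally pull the red bat of the mains lock switch outward and flip it to the right, over its gate, so that it drops back locked on the green side; leave the other things on the bench where they stand.

Things in the scene. Friction and masses are not known exactly. Their poses are not given: they have to be found in the camera images.
- cup_shaker: fixed white bench shaker, 302 x 370 mm; housing top 40 mm, platform top 56 mm over the worktop. Origin on the worktop; x away from the robot, y left, z up. Platform x -104..124, y +-173 mm; rear fence face at x = 105 mm, 28 mm high over the platform; low side rails (12 mm high) with inner faces at y = +-146 mm; switch on the front strip at x = -141, y = -85 mm
- row_centre (a point): middle of the cup row, on the platform's top; shaker axes; the row runs along y, 32 mm in front of the fence; 114 mm deep with the bar fully open, 64 mm with it home. Four cups fit at 70 mm pitch. Gripping a cup along x with the fingertips 32 mm or more over the platform clears fence, bar and neighbours
- clamp_bar (a joint): clamp bar across the platform in front of the cups (rubber-faced aluminium, 28 mm high over the platform), m: 0 = fully open, nearest the robot; 0.05 = home at its end stop. Moves along the shaker's +x, friction 2 N; starts at 0 to 0.012
- bar_grip (a point): centre of the blue grip on the clamp bar, an upright block 26 (shaker x) x 18 (shaker y) x 38 mm high, top 64 mm above the platform, 14 mm above this point; pinch it along the shaker's y from above. Moves with the bar
- star_knob (a joint): angle of the black cross knob, rad, grows clockwise seen from above (tightening). Starts at -0.3 to 0.3, riding on the thread crest; there it is blocked forwards at 0.76. Past -0.85 it can fall into the groove (a gripper holding it keeps it up: let go and it drops); stop at -1.75. In the groove, forwards screws it down 3.3 mm per rad from -0.7 on, to a hard stop near 1.5
- knob_drop (a joint): how far the knob has come down, m: 0 = riding on top of the thread, 0.007 = clicked into the groove, about 0.0136 = tight, its washer pressed on the bar's tongue
- knob_grip (a point): on the upright knob axis, mid-height of the lobes; turns and sinks with the knob. Four round lobes (radius 9, centres 20 mm out along this point's +-x and +-y, 10 mm below to 10 mm above it), 58 mm across; fingers closing at 45 deg to x, y enter the gaps, 44 mm apart. Knob top 13 mm above; underside 15 mm below: 22 mm over the platform at first, 8 mm when tight; stud end then 10 mm proud on top
- power_lever (a joint): angle of the mains lock toggle, rad: 0 = off, leaning 0.42 to the shaker's left (+y, white dot); 0.84 = on, leaning 0.42 to the right (-y, green dot). Pivot along the shaker's x, 46 mm above the worktop. A square gate in the middle stops the bat's cross pin unless the bat is pulled out. Stays where it is left (0.06 N m)
- power_bat (a joint): how far the bat is pulled out along its own length, m: 0 = in (locked on either side), 0.010 = stop; a spring pulls it back with 4 N (in) to 7 N (out). It passes the gate when pulled 7 mm or more
- bat_head (a point): middle of the bat's red head, 53 mm from the pivot when in, 17 mm diameter, 18 mm long; this point's z points outward along the bat, its x along the pivot (the shaker's x). Pinch it along x from above
- cup_a: sample cup with white lid, 62 mm diameter, 66 mm high, 50 g; origin at the centre of its underside, z up. May be absent (then None)
- cup_b: second sample cup with white lid, same size; may be absent
- cup_c: sample cup with red lid, same size; may be absent
- beaker: bystander: glass beaker, 54 mm diameter, 70 mm high, loose; origin under its centre
- stain_bottle: bystander: blue bottle with white cap, 44 mm diameter, 93 mm high, loose; origin under its centre
- slides: bystander: flat grey slide box, 98 x 140 x 36 mm, loose; origin under its centre
- cup_d: second sample cup with red lid, same size; may be absent
Mind the look-alikes: they are no part of the job. What is shaped like the cup_c but purple or yellow is not meant.

How it is judged:
By the outcome, as a careful person would: the job done as asked, in the order asked, and still so for the second after the job is handed in, with the robot touching nothing.
Of cup_a, cup_b, cup_c, cup_d only 2 to 4 are there at a start; the rules pass over those that are not, and their reading is None.
At some moment in a run one of cup_a, cup_b, cup_c, cup_d may be knocked a few centimetres aside while the robot is not near it.
It also fails if it takes over 210 s, if anything falls off the work surface, if the arm or the gripper's body presses on something with over 40 N, if the wrist force passes 120 N, or if a joint passes its speed limit or range.

## Robot

A 6-joint arm with a two-finger parallel gripper is mounted at the origin on a cart in front of the work surface, level with it; the furniture and walls round the work are solid. World frame = base frame: x ahead of the robot, y to its left, z up, the work surface at z = 0. Lengths are in m, angles in rad, forces in N, time in s.
With the tool pointing down it reaches from about 0.275 to 1 m from the base axis. Payload 8.4 kg.
Tool frame: the origin (TCP) lies between the finger pads; the fingertips stand robot.nose_length ahead of it and the grasp point (between the pads) lies 8 mm behind it (robot.nose_length is the distance from the TCP to the fingertips, in m); x points along the fingers, z is the direction in which the jaws open and shut, and the axes are right-handed (so a half turn about x gives the same grasp; the last joint's range is limited). The gripper opens to 85 mm and grips with 20 to 120 N. Pads are 22 mm wide; open, the fingers measure 114 mm over their backs; the gripper's body (76 mm by 85 mm) begins 54 mm behind the grasp point. The pads swing forward as they close: fully open they stand 13 mm farther back than shut.
Start: joints at [1.289, 0.353, 1.633, -0, 1.155, -0.002], TCP at [0.173, 0.601, 0.242] pointing down, gripper open.
Joint ranges: [-2.63, 2.63], [-0.92, 2.1], [0.06, 2.66], [-1.3, 4.44], [0, 2.69], [-3.02, 3.02]. Speed limits (rad/s): [2.22, 2.22, 2.79, 3.14, 3.14, 3.14].

## Interface

Orientations are given as a 3x3 rotation matrix whose columns are the frame's x, y, z axes.
In Python, from station import robot, cams gives the robot as it stands.
- The arm moves only by the shell command python3 -m handwheel 'ROWS'. ROWS is JSON, a list of rows, each a list of 5 numbers: the closure, from -1 (fully open) to 1 (shut), then the shift along the tool's x, y, z in cm, then the turn about the tool's x in rad. A call has 1 to 8 rows; each row is the pose to reach, as a shift and turn from the pose commanded when the call began, along the tool's axes at that moment; what a row does not reach only later rows make up. A row lasts 1/8 s, in which the tool goes at most 62.5 mm and 10.7 degrees, less where a joint would pass 70% of its speed; a pose out of reach is approached as far as the arm can. A call with a gripper value outside its range is refused whole. The fingers move at their own pace and stop on an object; the grip force is fixed at half the most. Time passes only in rows, so rows that repeat a pose let the fingers close. It gives the time, the measured TCP pose, the force and the opening at its end, in the units of the state.
- robot.observe(): the state, without advancing time (a new reading comes with each control period).
- cams.camera(name): name is "side" or "top"; returns a dict with "image" (480x640x3 uint8, blue, green, red), "range_z" (480x640 float32, m along the optical axis (not along the pixel's ray), 0 where there is no reading), "camera_matrix" (3x3 intrinsics, pixels), "R" (3x3) and "t" (3): a world point X has camera coordinates R X + t. Camera axes: x right, y down, z forward; pixel columns grow to the right and rows downward; lengths in m; the calibration is good to about 2 mm. A picture is of the moment at which its call begins.
- robot.sign_off(): hands the job in, once; it reports no verdict.
The state is a dict: "t": time; "joint_pos": joint angles; "joint_velocities": joint speeds; "tau": joint torques, N m; "position": TCP position; "eef_rot": TCP orientation; "contact_force": force on the tool from outside, world axes, zero at the start; "wrist_torque": the same for the moment, N m; "width": finger opening in m.
Only numpy, scipy, OpenCV 4.12 (cv2) and the standard library are available. Lean on these libraries where they do the work, as an engineer would, in place of code of your own. Each camera call takes 0.05 s, during which the arm holds its last target.

## Working session

There is one attempt and no reset: what is moved stays moved. The work goes in short steps, Python scripts to look and compute and a shell command to move; the robot and the scene stay as the last step left them, time stands still between calls to the robot, and variables do not carry over. Pictures are saved under pics/ and viewed, and the job is handed in when it is done.

```bash
ls; mkdir -p pics; python3 - <<'E'
from station import robot,cams
import cv2,numpy as np
s=robot.observe(); print(s, robot.nose_length)
for n in("top","side"):
    c=cams.camera(n); cv2.imwrite(f"pics/{n}0.png",c["image"]); print(n,c["camera_matrix"],c["R"],c["t"])
    np.savez(f"pics/{n}0.npz",**c)
E
```

```text
pics
{'t': 0.0, 'joint_pos': array([ 1.28861461e+00,  3.53664130e-01,  1.63415218e+00,  9.71310814e-06,
        1.15519747e+00, -2.42434837e-03]), 'joint_velocities': array([4.87602583e-04, 6.43379201e-04, 1.43189606e-03, 1.29351891e-03,
       8.77160361e-04, 6.04991785e-05]), 'tau': array([ 3.16533449e-03, -6.05267000e+01, -3.42073345e+01,  3.25371839e-04,
        9.30694048e-03, -3.93612993e-05]), 'position': array([0.17245705, 0.60024534, 0.24154397]), 'eef_rot': array([[-4.04249408e-04, -9.61121377e-01,  2.76125942e-01],
       [-1.36244494e-03,  2.76126237e-01,  9.61120411e-01],
       [-9.99998990e-01,  1.23259664e-05, -1.42109882e-03]]), 'contact_force': array([-0.62640662,  0.1434731 , -0.36330146]), 'wrist_torque': array([0.03027262, 0.0191588 , 0.01649223]), 'width': 0.08559213530725482} 0.011
top [[570.21073659   0.         302.21964764]
 [  0.         570.21073659 238.30369176]
 [  0.           0.           1.        ]] [[-0.01786237 -0.99983226  0.00404906]
 [-0.98087022  0.0167382  -0.19394184]
 [ 0.19384153 -0.00743587 -0.98100467]] [0.09548722 0.59272591 1.49439177]
side [[536.94765373   0.         322.60019117]
 [  0.         536.94765373 239.82577012]
 [  0.           0.           1.        ]] [[-0.95959058 -0.28133754 -0.00592499]
 [-0.13506282  0.47894182 -0.86739424]
 [ 0.24686829 -0.8315431  -0.4975863 ]] [0.58201325 0.1242967  1.77793037]
```

View pics/top0.png

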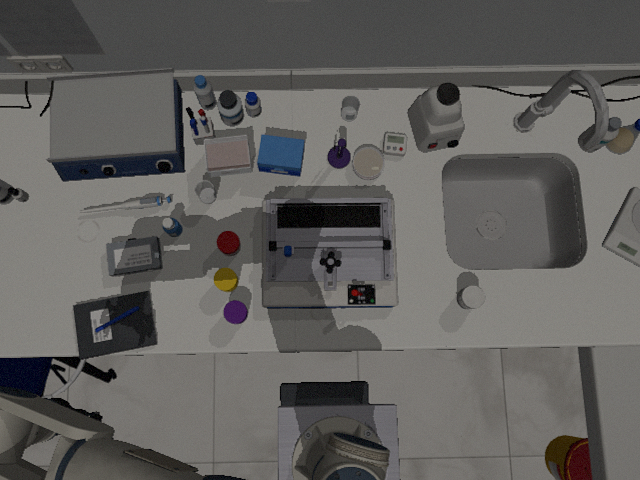

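View pics/side0.png

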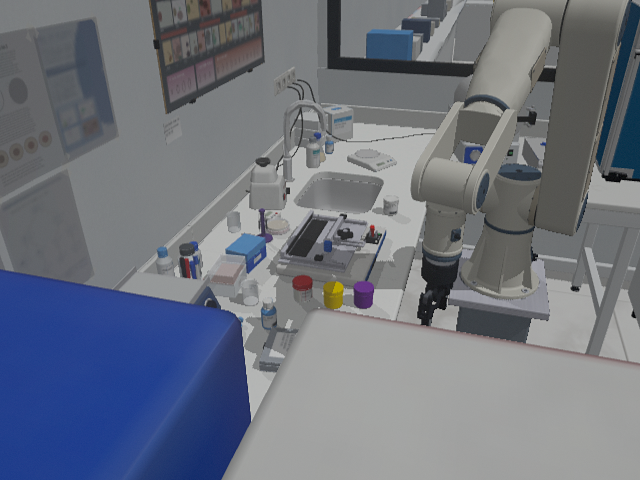

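The top view shows the shaker around (330,252), the red cup at (228,243) and a white-lid cup candidate at (470,297). The yellow (226,280) and purple (235,312) cups are decoys. I'm zooming in to check the white items.

```bash
python3 - <<'E'
import cv2,numpy as np
t=np.load("pics/top0.npz")["image"];s=np.load("pics/side0.npz")["image"]
def up(i):return np.clip(i.astype(float)*1.5,0,255).astype(np.uint8)
cv2.imwrite("pics/z1.png",up(cv2.resize(t[180:330,180:400],(792,540),interpolation=cv2.INTER_CUBIC)))
cv2.imwrite("pics/z2.png",up(cv2.resize(s[180:360,220:440],(733,600),interpolation=cv2.INTER_CUBIC)))
cv2.imwrite("pics/z3.png",up(cv2.resize(t[70:330,310:500],(438,600),interpolation=cv2.INTER_CUBIC)))
E
```

```text
(no output)
```

View pics/z1.png

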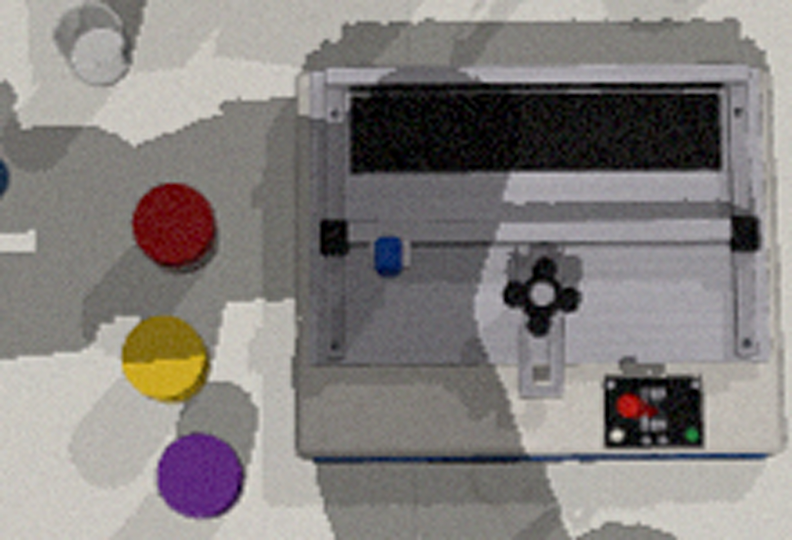

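View pics/z2.png

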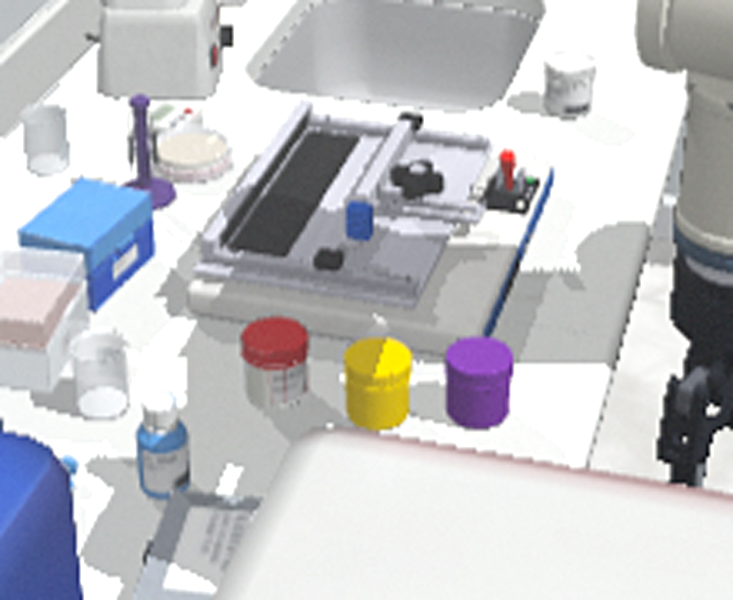

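View pics/z3.png

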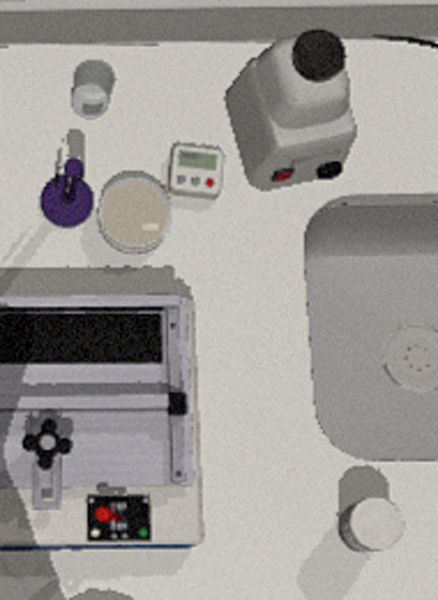

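```bash
cat > h.py <<'E'
import numpy as np,cv2
from station import robot,cams
def cloud(c):
    K=c["camera_matrix"];z=c["range_z"];v,u=np.mgrid[0:480,0:640]
    P=np.stack([(u-K[0,2])*z/K[0,0],(v-K[1,2])*z/K[1,1],z],-1)
    W=(P-c["t"])@c["R"]; W[z==0]=np.nan
    return W
def pix(c,u,v,h):
    K=c["camera_matrix"];R=c["R"];o=-R.T@c["t"]
    d=R.T@np.array([(u-K[0,2])/K[0,0],(v-K[1,2])/K[1,1],1])
    return o+d*(h-o[2])/d[2]
def proj(c,X):
    p=c["R"]@np.asarray(X,float)+c["t"];q=c["camera_matrix"]@p
    return q[:2]/q[2]
def save(name,c,box,scale,pts=()):
    u0,v0,u1,v1=box
    i=cv2.resize(c["image"][v0:v1,u0:u1],None,fx=scale,fy=scale,interpolation=cv2.INTER_CUBIC)
    i=np.clip(i.astype(float)*1.5,0,255).astype(np.uint8)
    for X in pts:
        p=(proj(c,X)-[u0-.5,v0-.5])*scale-.5
        cv2.circle(i,tuple(int(round(a)) for a in p),2,(0,255,0),-1)
    cv2.imwrite("pics/"+name+".png",i)
E
python3 - <<'E'
from h import *
t=dict(np.load("pics/top0.npz"));W=cloud(t)
# table check
print("table",np.nanmedian(W[320:340,280:400,2]),np.nanmedian(W[200:280,405:430,2]))
reg=np.zeros((480,640),bool);reg[185:320,255:405]=1
for lo,hi in((.03,.048),(.049,.063),(.064,.075),(.076,.092),(.1,.13)):
    m=reg&(W[...,2]>lo)&(W[...,2]<hi);p=W[m]
    (cx,cy),(w,h),a=cv2.minAreaRect(p[:,:2].astype(np.float32));print(lo,hi,m.sum(),cx,cy,w,h,a)
for n,(u,v) in dict(red=(228,243),white=(470,297),yel=(226,280),pur=(235,312)).items():
    m=np.zeros((480,640),bool);m[v-16:v+17,u-16:u+17]=1
    m&=(W[...,2]>.055)&(W[...,2]<.08);p=W[m]
    (cx,cy),r=cv2.minEnclosingCircle(p[:,:2].astype(np.float32));print(n,cx,cy,r,p.mean(0),np.percentile(p[:,2],[5,50,95]))
E
```

```text
table -0.0013313889899726236 -0.0015464538300744696
0.03 0.048 4174 0.5573953986167908 0.012355610728263855 0.36970236897468567 0.3030467629432678 89.45928192138672
0.049 0.063 7235 0.5602896213531494 0.011707618832588196 0.3456901013851166 0.28625985980033875 89.5922622680664
0.064 0.075 817 0.5643247365951538 0.011463269591331482 0.3185758888721466 0.2755710780620575 89.22607421875
0.076 0.092 1456 0.5670526027679443 0.01246631145477295 0.3244083523750305 0.26974397897720337 88.67607879638672
0.1 0.13 248 0.5200551152229309 0.028188630938529968 0.22289587557315826 0.07114876806735992 58.68171310424805
red 0.5870953798294067 0.28715378046035767 0.03137993812561035 [0.58659188 0.2864847  0.06384678] [0.05795852 0.06364422 0.07002756]
white 0.4287300109863281 -0.36598530411720276 0.03272736445069313 [ 0.42736306 -0.36594223  0.06403112] [0.05832627 0.06408854 0.06930791]
yel 0.4872455894947052 0.29252657294273376 0.03182610496878624 [0.48597075 0.29325139 0.06444962] [0.05881625 0.0643925  0.07036479]
pur 0.39857155084609985 0.26677206158638 0.031020235270261765 [0.39790508 0.2665265  0.0643804 ] [0.05864123 0.06437278 0.06976704]
```

```bash
cat >> h.py <<'E'
S0=np.array([0.5574,0.0123]);YAW=np.radians(-0.5)
def sh(x,y,z,S=None,yaw=None):
    S=S0 if S is None else S; yaw=YAW if yaw is None else yaw
    c,s=np.cos(yaw),np.sin(yaw);return np.array([S[0]+c*x-s*y,S[1]+s*x+c*y,z])
E
python3 - <<'E'
from h import *
t=dict(np.load("pics/top0.npz"))
pts=[]
for k in np.linspace(-1,1,9):
    pts+=[sh(-.104,.173*k,.056),sh(.105,.146*k,.084),sh(.105,.146*k,.056),sh(-.151,.185*k,.04)]
for k in np.linspace(-.1,.1,7): pts+=[sh(k,.146,.068),sh(k,-.146,.068),sh(k,.185,.04),sh(k,-.185,.04)]
pts+=[sh(-.141,-.085,.046)]
save("m1",t,(255,185,405,320),5.2,pts)
E
```

```text
(no output)
```

View pics/m1.png

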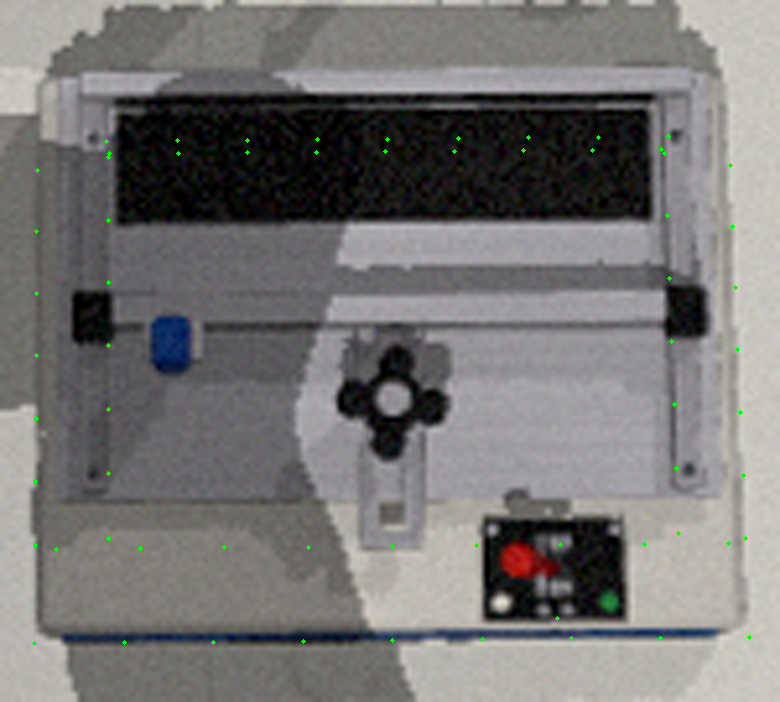

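```bash
python3 - <<'E'
from h import *
from scipy.optimize import least_squares
t=dict(np.load("pics/top0.npz"))
W=cloud(t)
L=[((57,500),(-.104,.173,.056)),((720,497),(-.104,-.173,.056)),((554,569),(-.141,-.085,.045)),((115,96),(.105,.142,.084)),((660,96),(.105,-.142,.084))]
P=np.array([[(u+.5)/5.2-.5+255,(v+.5)/5.2-.5+185] for (u,v),_ in L])
f=lambda q:np.concatenate([proj(t,sh(*m,S=q[:2],yaw=q[2]))-p for p,(_,m) in zip(P,L)])
r=least_squares(f,[.577,.012,0]);print(r.x,np.degrees(r.x[2]));print(r.fun.reshape(-1,2))
q=r.x
pts=[]
g=lambda *m:sh(*m,S=q[:2],yaw=q[2])
for k in np.linspace(-1,1,9):
    pts+=[g(-.104,.173*k,.056),g(.105,.146*k,.084),g(-.171,.185*k,.04)]
for k in np.linspace(-.1,.1,7): pts+=[g(k,.146,.068),g(k,-.146,.068),g(k,.185,.04),g(k,-.185,.04)]
pts+=[g(-.141,-.085,.046)]
save("m2",t,(255,185,405,320),5.2,pts)
# candidates: knob, grip
def w(u,v,h):return pix(t,(u+.5)/5.2-.5+255,(v+.5)/5.2-.5+185,h)
c,s=np.cos(q[2]),np.sin(q[2]);M=np.array([[c,s],[-s,c]])
for n,(u,v,h) in dict(knobtop=(394,398,.106),l1=(397,359,.103),l2=(433,406,.103),l3=(388,443,.103),l4=(354,400,.103),grip=(171,338,.12),bat=(519,559,.097),barR=(687,310,.09),barL=(92,315,.09)).items():
    X=w(u,v,h);print(n,X,"sh",M@(X[:2]-q[:2]))
for n,(a,b,cc,d,lo,hi) in dict(knob=(318,246,345,276,.085,.13),grip=(280,240,298,262,.105,.14)).items():
    p=W[b:d,a:cc].reshape(-1,3);p=p[(p[:,2]>lo)&(p[:,2]<hi)];print(n,len(p),p.mean(0),np.percentile(p,[3,50,97],axis=0).round(4).tolist())
E
```

```text
[ 0.58159053  0.01241226 -0.01398888] -0.8015038437159097
[[-0.46010343  0.06667678]
 [ 0.79585144  0.21008854]
 [-0.10420699  0.64191835]
 [-0.10761315 -0.34776632]
 [-0.12434517 -0.63283312]]
knobtop [0.52265957 0.01295584 0.106     ] sh [-0.0589328  -0.00028082]
l1 [0.54302727 0.01072236 0.103     ] sh [-0.03853585 -0.00222917]
l2 [ 0.51871216 -0.00675376  0.103     ] sh [-0.06260412 -0.02004372]
l3 [0.50031242 0.01642877 0.103     ] sh [-0.08132634  0.00287917]
l4 [0.52245428 0.03297433 0.103     ] sh [-0.0594181   0.01973284]
grip [0.55274263 0.12445062 0.12      ] sh [-0.03041232  0.11162387]
bat [ 0.44144909 -0.04793153  0.097     ] sh [-0.13928361 -0.06229824]
barR [ 0.56808961 -0.13914088  0.09      ] sh [-0.01137961 -0.15172716]
barL [0.57069686 0.16523601 0.09      ] sh [-0.01303037  0.15265641]
knob 241 [0.52198971 0.01322523 0.10074413] [[0.4972, -0.0124, 0.088], [0.5211, 0.0136, 0.1014], [0.5476, 0.0372, 0.1084]]
grip 72 [0.55142814 0.12449064 0.1166231 ] [[0.5397, 0.1154, 0.1081], [0.5517, 0.1245, 0.1172], [0.5623, 0.1337, 0.1229]]
```

View pics/m2.png

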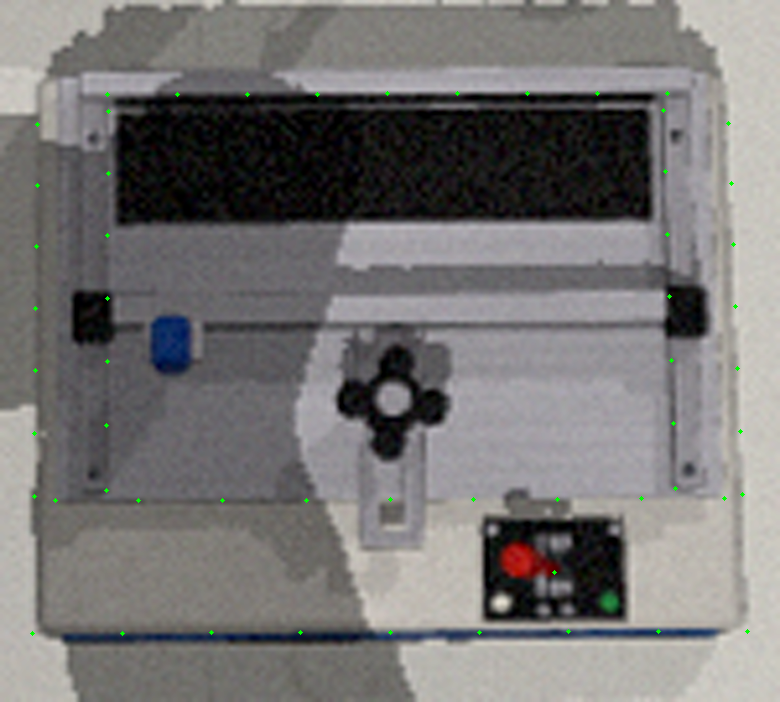

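```bash
sed -i 's/^S0=.*/S0=np.array([0.5816,0.0124]);YAW=-0.0140/' h.py; cat >> h.py <<'E'
def go(X,yaw=None):
    s=robot.observe();R=s["eef_rot"];d=R.T@(np.asarray(X)-s["position"])*100
    psi=np.arctan2(R[1,2],R[0,2]);tu=0
    if yaw is not None: tu=(psi-yaw+np.pi)%(2*np.pi)-np.pi
    print("pos",s["position"].round(4),"psi",psi.round(3),"tilt",R[2,0].round(4),"w",s["width"].round(4),"q6",s["joint_pos"][5].round(2),"q1",s["joint_pos"][0].round(2),"| cm",d.round(2),"turn",round(float(tu),3),"norm",np.linalg.norm(d).round(1))
E
python3 - <<'E'
from h import *
go([.5866,.2865,.2],-.014)
E
```

```text
Traceback (most recent call last):
  File "h.py", line 31, in go
    print("pos",s["position"].round(4),"psi",psi.round(3),"tilt",R[2,0].round(4),"w",s["width"].round(4),"q6",s["joint_pos"][5].round(2),"q1",s["joint_pos"][0].round(2),"| cm",d.round(2),"turn",round(float(tu),3),"norm",np.linalg.norm(d).round(1))
                                                                                     ^^^^^^^^^^^^^^^^
AttributeError: 'float' object has no attribute 'round'
```

```bash
sed -i 's/s\["width"\].round(4)/round(s["width"],4)/' h.py
python3 - <<'E'
from h import *
go([.5866,.2865,.2],-.014)
E
```

```text
pos [0.1725 0.6003 0.2416] psi 1.291 tilt -1.0 w 0.0855 q6 -0.0 q1 1.29 | cm [  4.19 -48.47 -18.72] turn 1.305 norm 52.1
```

```bash
python3 -m handwheel '[[-1,0.5,-6,-2.3,0.16],[-1,1,-12,-4.6,0.32],[-1,1.5,-18,-7,0.48],[-1,2,-24,-9.3,0.64],[-1,2.5,-30,-11.6,0.8],[-1,3,-36,-13.9,0.96],[-1,3.5,-42,-16.2,1.12],[-1,4,-48,-18.5,1.28]]'
python3 - <<'E'
from h import *
go([.5866,.2865,.2],-.014)
c=cams.camera("top"); cv2.imwrite("pics/t1.png",c["image"])
E
```

```text
t: 1.1
position: [0.5714, 0.2984, 0.2031]
eef_rot: [[-0.0, -0.006, 1.0], [-0.0, 1.0, 0.006], [-1.0, -0.0, -0.0]]
contact_force: [1.3, 0.4, -0.3]
width: 0.0856
pos [0.5714 0.2984 0.2031] psi 0.006 tilt -1.0 w 0.0856 q6 0.47 q1 0.48 | cm [ 0.31 -1.2   1.51] turn 0.02 norm 2.0
```

View pics/t1.png

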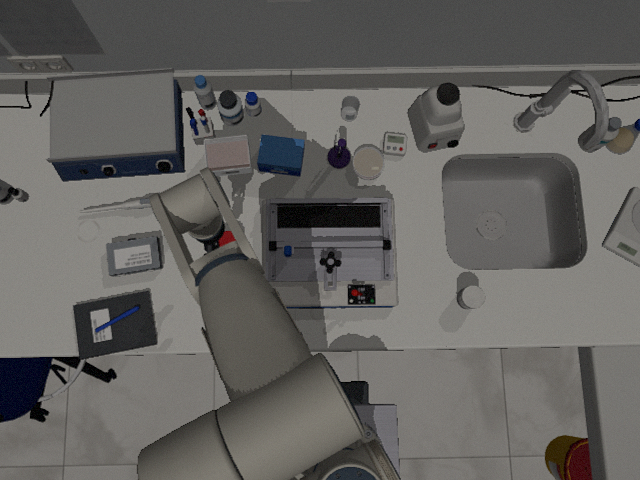

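```bash
python3 -m handwheel '[[-1,0,-1.2,1.5,0.02],[-1,0.3,-1.2,1.5,0.02],[-1,5,-1.2,1.5,0.02],[-1,10,-1.2,1.5,0.02],[-1,13,-1.2,1.5,0.02],[-1,15,-1.2,1.5,0.02],[-1,15.7,-1.2,1.5,0.02],[-1,15.7,-1.2,1.5,0.02]]'
python3 -m handwheel '[[1,0,0,0,0],[1,0,0,0,0],[1,0,0,0,0],[1,0,0,0,0],[1,0,0,0,0],[1,0,0,0,0]]'
```

```text
t: 2.15
position: [0.5853, 0.2886, 0.047]
eef_rot: [[0.0, 0.008, 1.0], [0.0, 1.0, -0.008], [-1.0, 0.0, 0.0]]
contact_force: [-0.0, -0.4, 0.9]
width: 0.0854
t: 2.9
position: [0.5863, 0.2886, 0.0482]
eef_rot: [[0.002, 0.009, 1.0], [0.001, 1.0, -0.009], [-1.0, 0.001, 0.002]]
contact_force: [-0.3, 0.1, 4.8]
width: 0.0604
```

```bash
python3 -m handwheel '[[1,-3,0,0,0],[1,-7,0,0,0],[1,-11,0,0,0],[1,-14,0,0,0],[1,-14,0,0,0]]'
python3 - <<'E'
from h import *
p=sh(.072,.05,.19);print(p)
go(p,YAW)
E
```

```text
t: 3.52
position: [0.5869, 0.2888, 0.19]
eef_rot: [[0.005, 0.009, 1.0], [0.003, 1.0, -0.009], [-1.0, 0.003, 0.005]]
contact_force: [-0.4, -0.2, -0.8]
width: 0.0602
[0.65429292 0.06138713 0.19      ]
pos [0.5869 0.2888 0.19  ] psi -0.009 tilt -1.0 w 0.0602 q6 0.46 q1 0.45 | cm [ -0.03 -22.68   6.95] turn 0.005 norm 23.7
```

```bash
python3 -m handwheel '[[1,0,-4,1.5,0.005],[1,0,-9,3,0.005],[1,0,-14,4.5,0.005],[1,0,-19,6,0.005],[1,0,-22.7,6.9,0.005],[1,0,-22.7,6.9,0.005],[1,0,-22.7,6.9,0.005],[1,0,-22.7,6.9,0.005]]'
python3 - <<'E'
from h import *
p=sh(.072,.05,.105)
go(p,YAW)
for n in("top","side"):
    c=cams.camera(n); save("r_"+n,c,(240,170,420,330) if n=="top" else (220,180,440,330),3.6,[])
E
```

```text
t: 4.53
position: [0.6518, 0.0616, 0.1861]
eef_rot: [[-0.001, 0.013, 1.0], [0.0, 1.0, -0.013], [-1.0, 0.0, -0.001]]
contact_force: [-0.5, 1.0, -0.1]
width: 0.0605
pos [0.6518 0.0616 0.1861] psi -0.013 tilt -1.0 w 0.0605 q6 0.1 q1 0.09 | cm [ 8.11 -0.01  0.26] turn 0.001 norm 8.1
```

View pics/r_side.png

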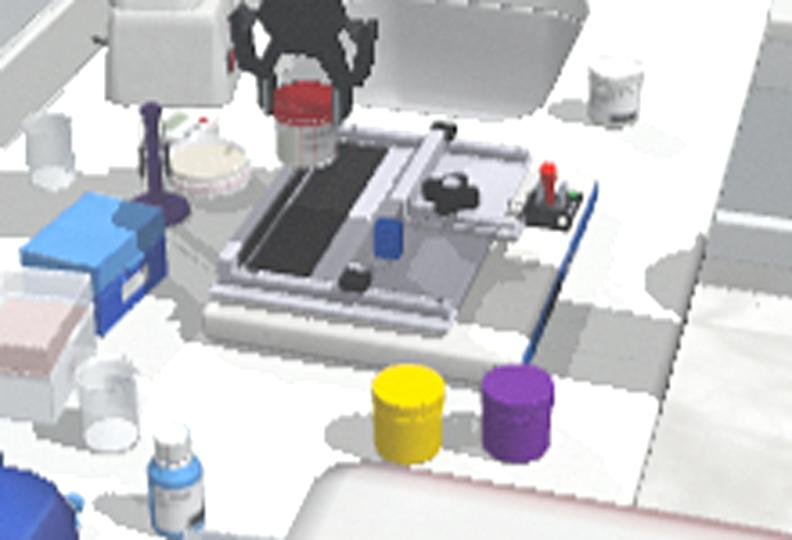

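```bash
python3 -m handwheel '[[1,0,0,0.15,0],[1,2,0,0.15,0],[1,4,0,0.15,0],[1,6,0,0.15,0],[1,7,0,0.15,0],[1,7.5,0,0.15,0],[1,7.7,0,0.15,0],[1,7.7,0,0.15,0]]'
python3 - <<'E'
from h import *
go(sh(.072,.05,.104),YAW)
E
```

```text
t: 5.62
position: [0.6541, 0.0605, 0.11]
eef_rot: [[0.001, 0.014, 1.0], [0.0, 1.0, -0.014], [-1.0, 0.0, 0.001]]
contact_force: [-0.5, -0.2, 0.1]
width: 0.06
pos [0.6541 0.0605 0.11  ] psi -0.014 tilt -1.0 w 0.06 q6 0.1 q1 0.09 | cm [0.6  0.09 0.02] turn -0.0 norm 0.6
```

```bash
python3 -m handwheel '[[1,0.2,0,0,0],[1,0.4,0,0,0],[1,0.5,0,0,0],[1,0.5,0,0,0]]'
python3 - <<'E'
from h import *
go(sh(.072,.05,.104),YAW)
for n in("top","side"):
    c=cams.camera(n); save("r_"+n,c,(240,170,420,330) if n=="top" else (220,180,440,330),3.6,[])
E
```

```text
t: 6.12
position: [0.6537, 0.0604, 0.1044]
eef_rot: [[-0.0, 0.014, 1.0], [-0.0, 1.0, -0.014], [-1.0, -0.0, -0.0]]
contact_force: [-0.5, 0.3, 0.1]
width: 0.06
pos [0.6537 0.0604 0.1044] psi -0.014 tilt -1.0 w 0.06 q6 0.1 q1 0.09 | cm [0.04 0.1  0.06] turn 0.0 norm 0.1
```

View pics/r_side.png

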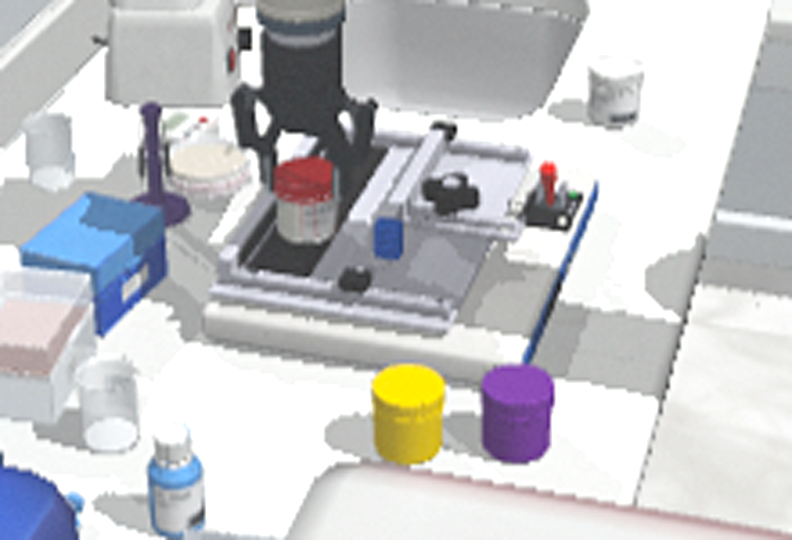

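```bash
python3 -m handwheel '[[1,0.1,0,0,0],[1,0.2,0,0,0],[1,0.2,0,0,0]]'
```

```text
t: 6.6
position: [0.6538, 0.0604, 0.1033]
eef_rot: [[0.0, 0.014, 1.0], [-0.0, 1.0, -0.014], [-1.0, -0.0, 0.0]]
contact_force: [-3.5, -0.9, 6.2]
width: 0.0601
```

```bash
python3 -m handwheel '[[-1,0,0,0,0],[-1,0,0,0,0],[-1,0,0,0,0],[-1,0,0,0,0],[-1,-2,0,0,0],[-1,-5,0,0,0],[-1,-9,0,0,0],[-1,-13,0,0,0]]'
python3 - <<'E'
from h import *
go([.4275,-.366,.2],YAW)
E
```

```text
t: 7.6
position: [0.6538, 0.0605, 0.2353]
eef_rot: [[0.001, 0.014, 1.0], [0.0, 1.0, -0.014], [-1.0, 0.0, 0.001]]
contact_force: [0.8, -0.4, -0.2]
width: 0.0854
pos [0.6538 0.0605 0.2353] psi -0.014 tilt -1.0 w 0.0854 q6 0.1 q1 0.09 | cm [  3.5  -42.96 -22.03] turn -0.0 norm 48.4
```

```bash
python3 -m handwheel '[[-1,0,-4,-2,0],[-1,0,-9,-4.6,0],[-1,0,-14.5,-7.4,0],[-1,0.5,-20,-10.2,0],[-1,1,-25.5,-13,0],[-1,1.5,-31,-15.8,0],[-1,2,-36.5,-18.6,0],[-1,2.5,-42,-21.5,0]]'
python3 - <<'E'
from h import *
c=cams.camera("top");W=cloud(c)
save("w1",c,(400,190,580,340),4)
save("w2",c,(240,170,420,330),4)
for n,(u,v) in dict(red=(296,208),white=(470,297)).items():
    m=np.zeros((480,640),bool);m[v-25:v+26,u-25:u+26]=1
    h=.056 if n=="red" else 0
    m&=(W[...,2]>.055+h)&(W[...,2]<.08+h);p=W[m]
    if len(p): print(n,len(p),cv2.minEnclosingCircle(p[:,:2].astype(np.float32)))
go([.4275,-.366,.2],YAW)
E
```

```text
t: 8.6
position: [0.4321, -0.3584, 0.2091]
eef_rot: [[0.002, 0.014, 1.0], [-0.001, 1.0, -0.014], [-1.0, -0.001, 0.002]]
contact_force: [1.8, -0.7, -0.3]
width: 0.0855
red 406 ((0.6520962715148926, 0.05910586193203926), 0.031082123517990112)
white 430 ((0.42757752537727356, -0.36662137508392334), 0.03217824921011925)
pos [ 0.4286 -0.3639  0.2085] psi -0.016 tilt -1.0 w 0.0853 q6 -0.69 q1 -0.7 | cm [ 0.85 -0.21 -0.11] turn -0.002 norm 0.9
```

View pics/w2.png

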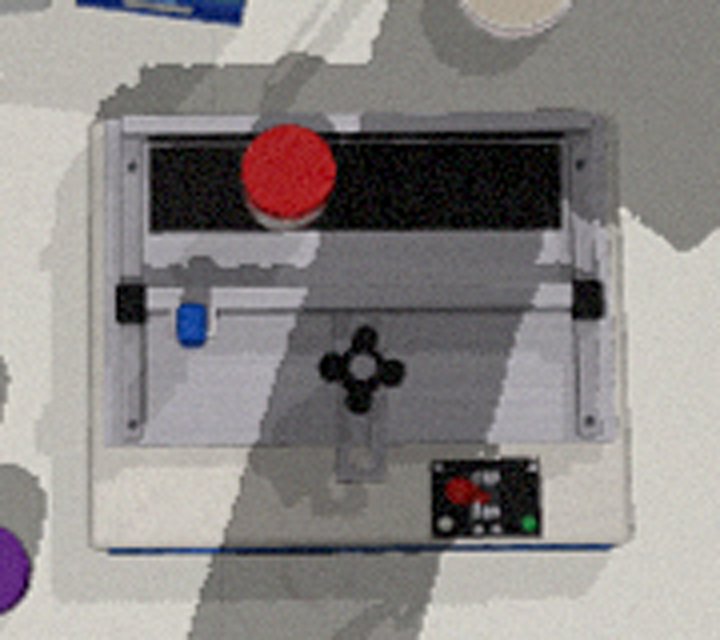

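View pics/w1.png

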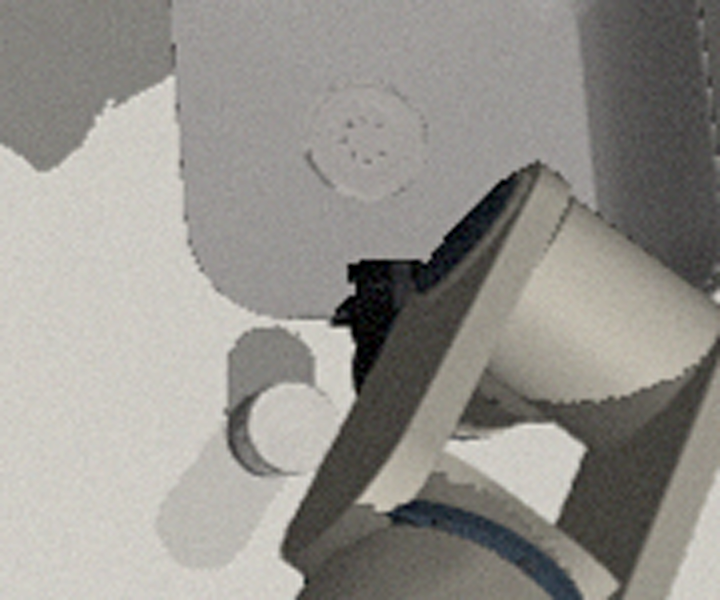

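```bash
python3 -m handwheel '[[-1,0.9,-0.2,0,0],[-1,5,-0.2,0,0],[-1,10,-0.2,0,0],[-1,13,-0.2,0,0],[-1,15,-0.2,0,0],[-1,16,-0.2,0,0],[-1,16.1,-0.2,0,0],[-1,16.1,-0.2,0,0]]'
python3 -m handwheel '[[1,0,0,0,0],[1,0,0,0,0],[1,0,0,0,0],[1,0,0,0,0],[1,0,0,0,0],[1,0,0,0,0]]'
```

```text
t: 9.65
position: [0.4335, -0.3586, 0.0474]
eef_rot: [[0.001, 0.014, 1.0], [-0.001, 1.0, -0.014], [-1.0, -0.001, 0.001]]
contact_force: [-0.1, -0.7, 0.2]
width: 0.0855
t: 10.4
position: [0.4332, -0.3588, 0.0477]
eef_rot: [[0.001, 0.014, 1.0], [-0.001, 1.0, -0.014], [-1.0, -0.001, 0.001]]
contact_force: [-1.1, 2.2, 9.1]
width: 0.06
```

```bash
python3 -m handwheel '[[1,-3,0,0,0],[1,-7,0,0,0],[1,-11,0,0,0],[1,-14.5,0,0,0],[1,-14.5,0,0,0]]'
python3 - <<'E'
from h import *
go(sh(.0715,-.05,.19),YAW)
E
```

```text
t: 11.02
position: [0.4342, -0.3598, 0.1947]
eef_rot: [[0.005, 0.014, 1.0], [-0.004, 1.0, -0.014], [-1.0, -0.004, 0.005]]
contact_force: [0.3, -0.6, -0.8]
width: 0.0603
pos [ 0.4342 -0.3598  0.1947] psi -0.014 tilt -1.0 w 0.0603 q6 -0.68 q1 -0.69 | cm [ 0.45 32.42 21.36] turn -0.0 norm 38.8
```

```bash
python3 -m handwheel '[[1,0,4,2.6,0],[1,0,9,5.9,0],[1,0,14,9.2,0],[1,0,19,12.5,0],[1,0,24,15.8,0],[1,0.4,29,19,0],[1,0.4,32.4,21.3,0],[1,0.4,32.4,21.3,0]]'
python3 -m handwheel '[[1,0,0,0,0],[1,0,0,0,0]]'
python3 - <<'E'
from h import *
go(sh(.0715,-.05,.105),YAW)
c=cams.camera("top"); save("w3",c,(240,170,420,330),4)
c=cams.camera("side"); save("w4",c,(220,150,420,300),4)
E
```

```text
t: 12.02
position: [0.651, -0.0349, 0.186]
eef_rot: [[-0.001, 0.011, 1.0], [0.001, 1.0, -0.011], [-1.0, 0.001, -0.001]]
contact_force: [0.0, -0.7, -0.0]
width: 0.0605
t: 12.28
position: [0.6495, -0.0386, 0.1872]
eef_rot: [[-0.001, 0.015, 1.0], [-0.0, 1.0, -0.015], [-1.0, -0.0, -0.001]]
contact_force: [0.0, -0.7, -0.1]
width: 0.0605
pos [ 0.6495 -0.0386  0.1872] psi -0.015 tilt -1.0 w 0.0605 q6 -0.05 q1 -0.06 | cm [8.22 0.01 0.29] turn -0.001 norm 8.2
```

View pics/w4.png

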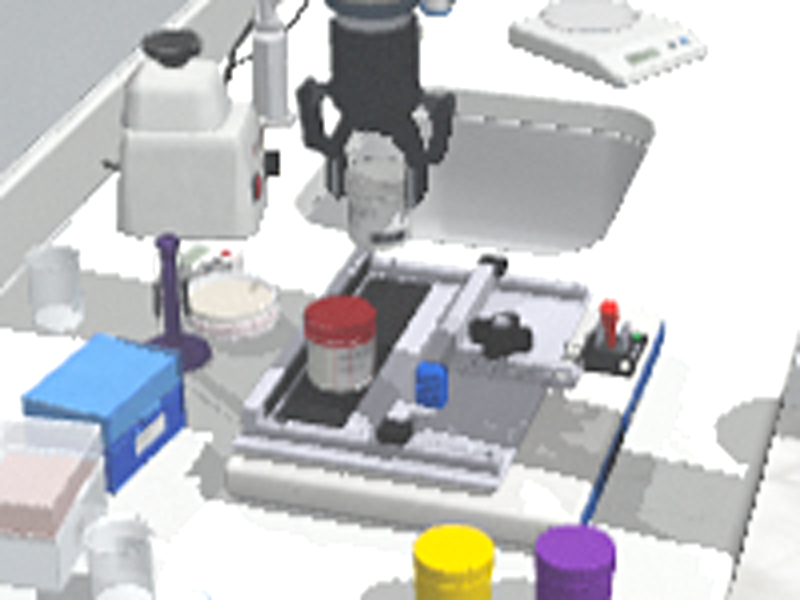

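```bash
python3 -m handwheel '[[1,0,0,0.25,0],[1,2,0,0.25,0],[1,4,0,0.25,0],[1,6,0,0.25,0],[1,7,0,0.25,0],[1,7.7,0,0.25,0],[1,7.7,0,0.25,0],[1,7.7,0,0.25,0]]'
python3 -m handwheel '[[1,0.3,0,0,0],[1,0.4,0,0,0],[1,0.4,0,0,0]]'
```

```text
t: 13.38
position: [0.6533, -0.0376, 0.1111]
eef_rot: [[0.001, 0.014, 1.0], [-0.0, 1.0, -0.014], [-1.0, -0.0, 0.001]]
contact_force: [-0.5, 0.2, -0.5]
width: 0.0603
t: 13.75
position: [0.6528, -0.0375, 0.1065]
eef_rot: [[0.0, 0.014, 1.0], [0.0, 1.0, -0.014], [-1.0, 0.0, 0.0]]
contact_force: [0.5, -0.5, -0.9]
width: 0.0603
```

```bash
python3 -m handwheel '[[1,0.1,0,0,0],[1,0.2,0,0,0],[1,0.2,0,0,0]]'
python3 -m handwheel '[[1,0.1,0,0,0],[1,0.1,0,0,0]]'
```

```text
t: 14.12
position: [0.6528, -0.0375, 0.1044]
eef_rot: [[-0.0, 0.014, 1.0], [0.0, 1.0, -0.014], [-1.0, 0.0, -0.0]]
contact_force: [0.2, 0.4, 0.4]
width: 0.0601
t: 14.38
position: [0.6528, -0.0375, 0.1034]
eef_rot: [[-0.0, 0.014, 1.0], [0.0, 1.0, -0.014], [-1.0, 0.0, -0.0]]
contact_force: [0.1, 0.9, -0.3]
width: 0.0605
```

```bash
python3 -m handwheel '[[1,0.1,0,0,0],[1,0.1,0,0,0]]'
python3 -m handwheel '[[1,0.1,0,0,0],[1,0.1,0,0,0]]'
```

```text
t: 14.62
position: [0.6529, -0.0376, 0.1028]
eef_rot: [[0.0, 0.014, 1.0], [-0.0, 1.0, -0.014], [-1.0, -0.0, 0.0]]
contact_force: [-1.5, 0.5, 3.3]
width: 0.0599
t: 14.88
position: [0.6529, -0.0375, 0.1028]
eef_rot: [[0.0, 0.014, 1.0], [-0.0, 1.0, -0.014], [-1.0, -0.0, 0.0]]
contact_force: [-5.0, 0.1, 12.1]
width: 0.0602
```

Seated. Next I open, rise, and head toward the blue grip.

```bash
python3 -m handwheel '[[-1,-0.1,0,0,0],[-1,-0.1,0,0,0],[-1,-0.1,0,0,0],[-1,-0.1,0,0,0],[-1,-2,0,0,0],[-1,-5,0,0,0],[-1,-9,0,0,0],[-1,-13,0,0,0]]'
python3 - <<'E'
from h import *
go([.5527,.2445,.2],np.pi/2)
E
```

```text
t: 15.88
position: [0.6529, -0.0376, 0.2342]
eef_rot: [[0.001, 0.014, 1.0], [-0.0, 1.0, -0.014], [-1.0, -0.0, 0.001]]
contact_force: [1.2, -0.6, -0.1]
width: 0.0855
pos [ 0.6529 -0.0376  0.2342] psi -0.014 tilt -1.0 w 0.0855 q6 -0.05 q1 -0.06 | cm [  3.4   28.06 -10.42] turn -1.585 norm 30.1
```

```bash
python3 -m handwheel '[[-1,0,4,-1.3,-0.17],[-1,0,9,-2.6,-0.35],[-1,0,14,-4,-0.53],[-1,0.5,19,-5.5,-0.71],[-1,1,24,-7,-0.89],[-1,1.5,28,-8.5,-1.07],[-1,2,31,-10,-1.25],[-1,2,31,-10,-1.43]]'
python3 -m handwheel '[[-1,0,0,0,-0.14],[-1,0,0,0,-0.14]]'
python3 - <<'E'
from h import *
c=cams.camera("top");W=cloud(c)
save("g1",c,(240,170,420,330),4)
s=cams.camera("side"); save("g2",s,(220,150,420,300),4)
for n,(u,v) in dict(red=(312,213),white=(345,213)).items():
    m=np.zeros((480,640),bool);m[180:235,265:400]=1
    m&=(W[...,2]>.105)&(W[...,2]<.135)
    m&= (W[...,1]>.012) if n=="red" else (W[...,1]<.012)
    p=W[m]
    if len(p):
        (x,y),r=cv2.minEnclosingCircle(p[:,:2].astype(np.float32)); d=np.array([x,y])-S0; print(n,len(p),x,y,r,"sh x",d[0]*np.cos(YAW)+d[1]*np.sin(YAW))
p=W[240:262,280:298].reshape(-1,3);p=p[(p[:,2]>.105)&(p[:,2]<.14)];print("grip",len(p),p.mean(0))
go([.553,.1245,.2],np.pi/2+YAW)
E
```

```text
t: 16.88
position: [0.5561, 0.2761, 0.2125]
eef_rot: [[0.0, -0.989, 0.146], [0.001, 0.146, 0.989], [-1.0, -0.0, 0.001]]
contact_force: [-0.6, -0.2, 0.6]
width: 0.0852
t: 17.12
position: [0.5574, 0.2741, 0.2128]
eef_rot: [[0.001, -1.0, 0.016], [0.001, 0.016, 1.0], [-1.0, -0.001, 0.001]]
contact_force: [0.6, -0.1, -0.4]
width: 0.0854
red 440 0.6524147391319275 0.059794485569000244 0.03231411427259445 sh x 0.07014429827774227
white 441 0.651123583316803 -0.04645776376128197 0.03199601545929909 sh x 0.07034075189222573
grip 74 [0.55124833 0.12445942 0.1165626 ]
pos [0.5574 0.2738 0.2124] psi 1.553 tilt -1.0 w 0.0855 q6 -1.1 q1 0.45 | cm [  1.23   0.17 -14.94] turn -0.004 norm 15.0
```

View pics/g1.png

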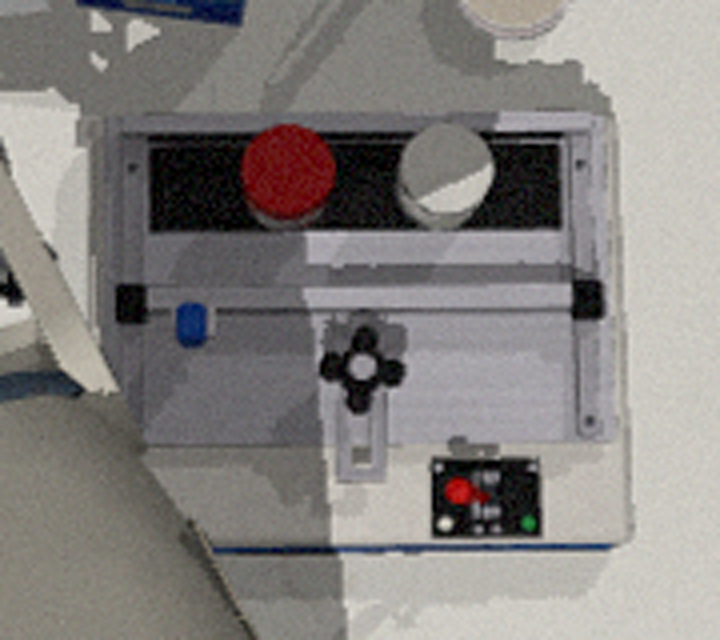

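View pics/g2.png

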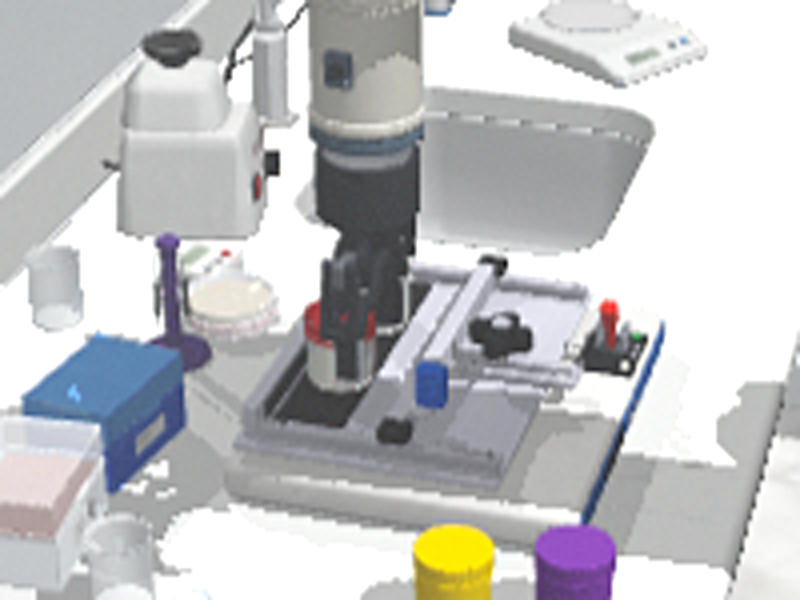

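```bash
python3 -m handwheel '[[0,0,0.05,-4,0],[0,0,0.1,-9,0],[0,0,0.2,-13,0],[0,0,0.2,-15,0],[0,0,0.2,-15,0],[0,0,0.2,-15,0]]'
python3 - <<'E'
from h import *
go([.553,.1245,.102],np.pi/2+YAW)
E
```

```text
t: 17.98
position: [0.5533, 0.1246, 0.2117]
eef_rot: [[0.0, -1.0, 0.015], [0.001, 0.015, 1.0], [-1.0, -0.0, 0.001]]
contact_force: [0.3, -0.8, 0.4]
width: 0.0425
pos [0.5533 0.1246 0.2117] psi 1.555 tilt -1.0 w 0.0425 q6 -1.34 q1 0.22 | cm [10.97  0.03 -0.02] turn -0.001 norm 11.0
```

```bash
python3 -m handwheel '[[0,3,0,0,0],[0,7,0,0,0],[0,10,0,0,0],[0,11,0,0,0],[0,11,0,0,0]]'
python3 -m handwheel '[[1,0,0,0,0],[1,0,0,0,0],[1,0,0,0,0],[1,0,0,0,0],[1,0,0,0,0]]'
```

```text
t: 18.6
position: [0.553, 0.1246, 0.1014]
eef_rot: [[-0.001, -1.0, 0.014], [-0.0, 0.014, 1.0], [-1.0, 0.001, -0.0]]
contact_force: [-0.4, -0.4, 0.2]
width: 0.0427
t: 19.23
position: [0.5539, 0.1237, 0.103]
eef_rot: [[0.002, -1.0, 0.015], [0.0, 0.015, 1.0], [-1.0, -0.002, 0.0]]
contact_force: [-1.4, -3.3, 7.5]
width: 0.017
```

```bash
python3 -m handwheel '[[1,0,-0.5,0,0],[1,0,-1,0,0],[1,0,-1.5,0,0],[1,0,-2,0,0],[1,0,-2.5,0,0],[1,0,-3,0,0],[1,0,-3.5,0,0],[1,0,-3.5,0,0]]'
```

```text
t: 20.23
position: [0.5893, 0.1234, 0.103]
eef_rot: [[0.003, -1.0, 0.015], [0.0, 0.015, 1.0], [-1.0, -0.003, 0.0]]
contact_force: [0.7, -1.4, 5.2]
width: 0.0173
```

```bash
python3 -m handwheel '[[1,0,-0.3,0,0],[1,0,-0.6,0,0],[1,0,-0.8,0,0],[1,0,-0.8,0,0]]'
python3 -m handwheel '[[1,0,-0.2,0,0],[1,0,-0.4,0,0],[1,0,-0.5,0,0],[1,0,-0.5,0,0]]'
```

```text
t: 20.72
position: [0.5956, 0.1233, 0.103]
eef_rot: [[-0.0, -1.0, 0.015], [0.0, 0.015, 1.0], [-1.0, 0.0, 0.0]]
contact_force: [-6.1, -0.4, 10.7]
width: 0.0172
t: 21.22
position: [0.5959, 0.1233, 0.1028]
eef_rot: [[-0.01, -1.0, 0.015], [-0.0, 0.015, 1.0], [-1.0, 0.01, -0.0]]
contact_force: [-25.2, 0.9, 26.4]
width: 0.017
```

```bash
python3 -m handwheel '[[1,0,0.5,0,0],[1,0,0.5,0,0],[0,0,0.5,0,0],[0,0,0.5,0,0],[0,0,0.5,0,0],[0,-3,0.5,0,0],[0,-7,0.5,0,0],[0,-11,0.5,0,0]]'
python3 -m handwheel '[[-1,0,2,4,0],[-1,0,4,9,0],[-1,0,5,14,0],[-1,0,5,18,0],[-1,0,5,18,0],[-1,0,5,18,0]]'
python3 - <<'E'
from h import *
c=cams.camera("top");W=cloud(c)
pts=[]
for k in np.linspace(-.14,.14,11): pts+=[sh(.041,k,.084)]
save("b1",c,(240,170,420,330),4,pts)
for n in("red","white"):
    m=np.zeros((480,640),bool);m[180:235,265:400]=1
    m&=(W[...,2]>.105)&(W[...,2]<.135)
    m&= (W[...,1]>.012) if n=="red" else (W[...,1]<.012)
    p=W[m]
    if len(p):
        (x,y),r=cv2.minEnclosingCircle(p[:,:2].astype(np.float32)); d=np.array([x,y])-S0; print(n,len(p),x,y,r,"sh x",d[0]*np.cos(YAW)+d[1]*np.sin(YAW))
p=W[220:255,280:298].reshape(-1,3);p=p[(p[:,2]>.105)&(p[:,2]<.14)&(p[:,0]<.62)];print("grip",len(p),p.mean(0))
s=robot.observe();print(s["position"])
E
```

```text
t: 22.22
position: [0.5958, 0.1232, 0.2124]
eef_rot: [[-0.001, -1.0, 0.015], [-0.0, 0.015, 1.0], [-1.0, 0.001, -0.0]]
contact_force: [0.3, 0.9, -1.5]
width: 0.0426
t: 22.98
position: [0.5485, 0.3035, 0.2112]
eef_rot: [[-0.0, -1.0, 0.014], [-0.001, 0.014, 1.0], [-1.0, 0.0, -0.001]]
contact_force: [-0.7, -0.7, -0.8]
width: 0.085
red 476 0.6383432149887085 0.09157273918390274 0.059384215623140335 sh x 0.05562927210386922
white 445 0.6533676981925964 -0.04521581530570984 0.03177354484796524 sh x 0.07256726013795427
grip 77 [0.5925684  0.12400766 0.11687741]
[0.54856884 0.30307581 0.21125911]
```

View pics/b1.png

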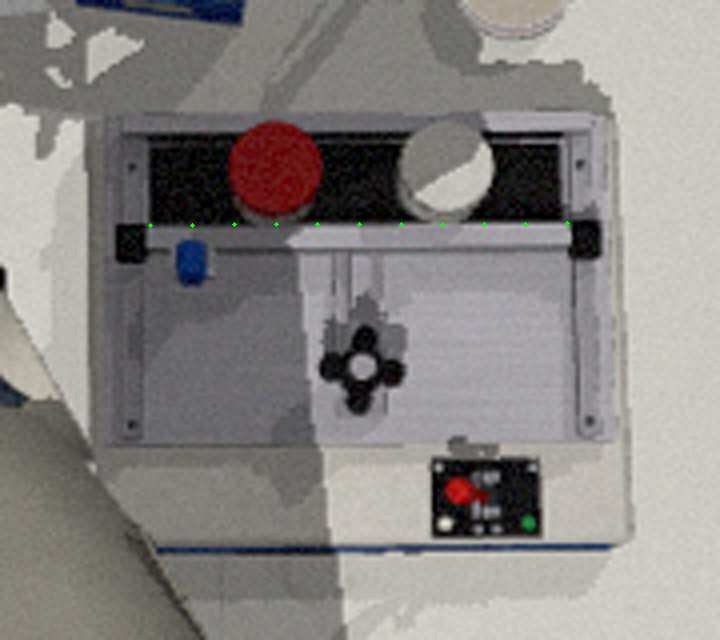

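```bash
python3 - <<'E'
from h import *
c=cams.camera("top");W=cloud(c)
# lobe angle fit: dark mask pixels with height .09-.115 around knob
P=W[240:285,305:355].reshape(-1,3);img=c["image"][240:285,305:355].reshape(-1,3).max(1)
V=np.stack(np.meshgrid(np.arange(305,355),np.arange(240,285)),-1).reshape(-1,2)
for thr in (35,45,55):
    m=(img<thr)
    X=np.array([pix(c,u,v,.1025)[:2] for u,v in V[m]])
    X=X[np.hypot(*(X-[.5225,.013]).T)<.034]
    cen=(X.max(0)+X.min(0))/2
    for it in range(3):
        z=(X-cen)@[1,1j]; mm=np.abs(z)>.014
        th=np.angle(np.sum(z[mm]**4/np.abs(z[mm])**3))/4
        cen=X.mean(0)
    print(thr,len(X),cen,"lobe world angle",th,"joint",-(th-YAW))
go([.523,.013,.2],.66)
E
```

```text
35 173 [0.52120505 0.01443688] lobe world angle -0.11958189859347768 joint 0.10558189859347768
45 192 [0.52123019 0.01397391] lobe world angle -0.1276108478867106 joint 0.1136108478867106
55 214 [0.52160617 0.0142989 ] lobe world angle -0.14496391225386618 joint 0.13096391225386617
pos [0.5486 0.3029 0.2113] psi 1.555 tilt -1.0 w 0.0857 q6 -1.05 q1 0.5 | cm [  1.15   2.11 -29.02] turn 0.895 norm 29.1
```

```bash
python3 -m handwheel '[[-1,0,0.5,-4,0.15],[-1,0,1,-9,0.3],[-1,0,1.5,-14,0.45],[-1,0,2,-19,0.6],[-1,0,2.1,-24,0.75],[-1,0,2.1,-28,0.89],[-1,0,2.1,-29,0.89],[-1,0,2.1,-29,0.89]]'
python3 -m handwheel '[[-1,0,0,0,0],[-1,0,0,0,0]]'
python3 - <<'E'
from h import *
go([.5225,.0137,.088],.66)
E
```

```text
t: 24.08
position: [0.5233, 0.0135, 0.2117]
eef_rot: [[0.0, -0.617, 0.787], [0.0, 0.787, 0.617], [-1.0, 0.0, 0.0]]
contact_force: [-0.1, 0.2, -0.7]
width: 0.0854
t: 24.32
position: [0.5234, 0.0152, 0.2115]
eef_rot: [[-0.0, -0.619, 0.785], [0.0, 0.785, 0.619], [-1.0, 0.0, 0.0]]
contact_force: [0.3, -0.1, -0.4]
width: 0.0851
pos [0.5234 0.0152 0.2115] psi 0.668 tilt -1.0 w 0.0851 q6 -0.64 q1 0.03 | cm [12.35 -0.07 -0.16] turn 0.008 norm 12.3
```

```bash
python3 -m handwheel '[[-1,3,-0.1,-0.1,0.01],[-1,7,-0.1,-0.1,0.01],[-1,10,-0.1,-0.1,0.01],[-1,12,-0.1,-0.1,0.01],[-1,12.3,-0.1,-0.1,0.01],[-1,12.3,-0.1,-0.1,0.01]]'
python3 -m handwheel '[[1,0,0,0,0],[1,0,0,0,0],[1,0,0,0,0],[1,0,0,0,0],[1,0,0,0,0],[1,0,0,0,0]]'
python3 -c "
from h import *
print(robot.observe()['wrist_torque']);go([.5225,.0137,.088],.66)"
```

```text
t: 25.08
position: [0.5235, 0.0133, 0.0889]
eef_rot: [[0.0, -0.611, 0.792], [0.0, 0.792, 0.611], [-1.0, -0.0, 0.0]]
contact_force: [0.6, -0.0, 0.4]
width: 0.0851
t: 25.82
position: [0.5228, 0.0125, 0.0893]
eef_rot: [[-0.0, -0.61, 0.792], [-0.0, 0.792, 0.61], [-1.0, -0.0, -0.001]]
contact_force: [-3.6, -2.2, 8.4]
width: 0.0421
[-0.32638794  0.63141596 -0.04684316]
pos [0.5228 0.0125 0.0893] psi 0.656 tilt -1.0 w 0.0421 q6 -0.63 q1 0.02 | cm [0.13 0.11 0.04] turn -0.004 norm 0.2
```

```bash
python3 -m handwheel '[[1,0,0,0,-0.15],[1,0,0,0,-0.3],[1,0,0,0,-0.45],[1,0,0,0,-0.6]]'
python3 -c "
from h import *
print(robot.observe()['wrist_torque']);go([.5225,.0137,.088],.66)"
```

```text
t: 26.32
position: [0.5227, 0.0121, 0.0891]
eef_rot: [[-0.001, -0.952, 0.305], [-0.001, 0.305, 0.952], [-1.0, 0.0, -0.001]]
contact_force: [-3.5, -5.0, 9.0]
width: 0.0425
[-0.67128806  0.71871037 -0.17862534]
pos [0.5227 0.0121 0.0891] psi 1.261 tilt -1.0 w 0.0425 q6 -1.24 q1 0.02 | cm [0.11 0.07 0.14] turn 0.601 norm 0.2
```

```bash
python3 -m handwheel '[[1,0,0,0,-0.15],[1,0,0,0,-0.3],[1,0,0,0,-0.45],[1,0,0,0,-0.6],[1,0,0,0,-0.75],[1,0,0,0,-0.75]]'
python3 -c "
from h import *
print(robot.observe()['wrist_torque']);go([.5225,.0137,.088],.66)"
```

```text
t: 27.08
position: [0.5227, 0.0118, 0.0886]
eef_rot: [[-0.001, -0.906, -0.424], [-0.002, -0.424, 0.906], [-1.0, 0.001, -0.001]]
contact_force: [-1.1, -6.5, -2.2]
width: 0.0422
[-1.2187779   0.1468261   0.06388262]
pos [0.5227 0.0118 0.0886] psi 2.009 tilt -1.0 w 0.0422 q6 -1.99 q1 0.02 | cm [ 0.05 -0.06  0.18] turn 1.349 norm 0.2
```

```bash
python3 -m handwheel '[[-1,0,0,0,0],[-1,0,0,0,0],[-1,0,0,0,0],[-1,0,0,0,0],[-1,-4,0,0,0],[-1,-8,0,0,0],[-1,-10,0,0,0]]'
python3 - <<'E'
from h import *
go([.5225,.0137,.088],.66)
c=cams.camera("top"); save("k1",c,(240,170,420,330),4)
s=cams.camera("side"); save("k2",s,(250,170,410,290),4.8)
E
```

```text
t: 27.95
position: [0.5241, 0.013, 0.1907]
eef_rot: [[0.003, -0.907, -0.422], [0.0, -0.422, 0.907], [-1.0, -0.002, -0.001]]
contact_force: [0.6, -0.6, -0.2]
width: 0.0855
pos [0.5241 0.013  0.1907] psi 2.006 tilt -1.0 w 0.0855 q6 -1.98 q1 0.02 | cm [10.27  0.14  0.14] turn 1.346 norm 10.3
```

View pics/k2.png

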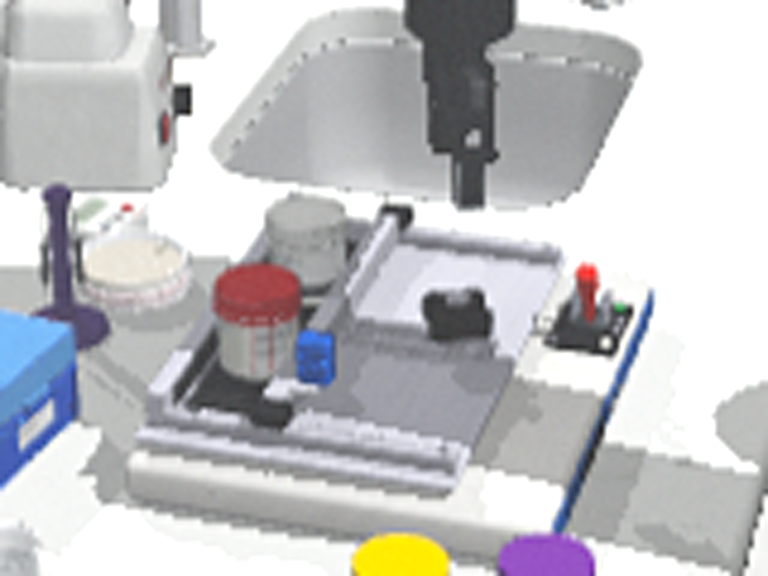

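View pics/k1.png

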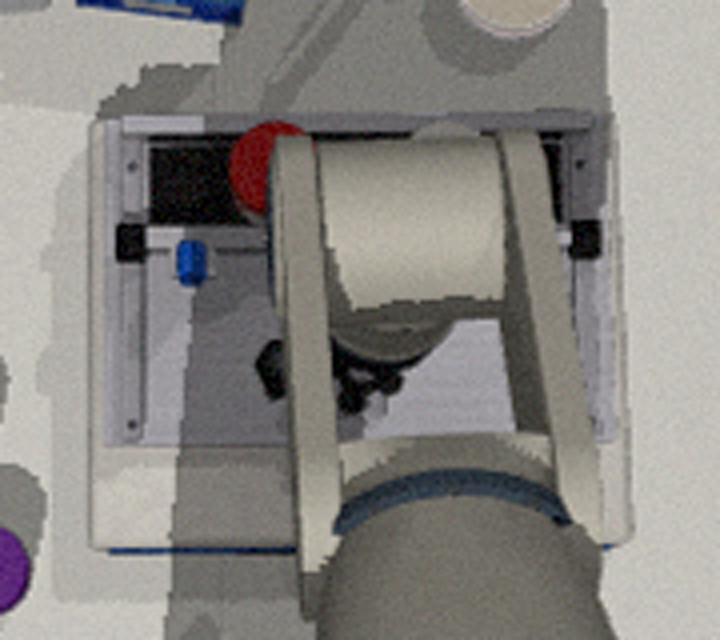

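```bash
cat >> h.py <<'E'
def knobz(c):
    W=cloud(c);m=(np.hypot(W[...,0]-.5225,W[...,1]-.0135)<.032)&(W[...,2]>.066)&(W[...,2]<.125)
    p=W[m];q=p[np.hypot(p[:,0]-.5225,p[:,1]-.0135)<.008]
    return m.sum(),np.percentile(p[:,2],[80,90,95]).round(4), len(q),np.median(q[:,2]).round(4) if len(q) else None
E
python3 - <<'E'
from h import *
print(knobz(dict(np.load("pics/side0.npz")))); print(knobz(dict(np.load("pics/top0.npz"))))
print(knobz(cams.camera("side")))
E
```

```text
(np.int64(182), array([0.1053, 0.1076, 0.1084]), 17, np.float64(0.1041))
(np.int64(255), array([0.1047, 0.1063, 0.1076]), 26, np.float64(0.103))
(np.int64(168), array([0.0992, 0.1017, 0.1029]), 13, np.float64(0.0993))
```

```bash
python3 - <<'E'
from h import *
go([.5228,.0127,.083],2.006)
E
python3 -m handwheel '[[-1,3,0.1,0.05,0],[-1,7,0.1,0.05,0],[-1,10,0.1,0.05,0],[-1,10.7,0.1,0.05,0],[-1,10.7,0.1,0.05,0],[-1,10.7,0.1,0.05,0]]'
python3 -m handwheel '[[1,0,0,0,0],[1,0,0,0,0],[1,0,0,0,0],[1,0,0,0,0],[1,0,0,0,0],[1,0,0,0,0]]'
python3 -c "
from h import *
print(robot.observe()['wrist_torque']);go([.5228,.0127,.083],2.006)"
```

```text
pos [0.5238 0.013  0.1892] psi 2.006 tilt -1.0 w 0.0858 q6 -1.98 q1 0.02 | cm [10.62  0.12  0.03] turn 0.0 norm 10.6
t: 28.85
position: [0.5228, 0.0129, 0.0824]
eef_rot: [[0.002, -0.907, -0.422], [0.0, -0.422, 0.907], [-1.0, -0.001, -0.001]]
contact_force: [1.1, 0.5, 0.8]
width: 0.0854
t: 29.6
position: [0.523, 0.0119, 0.0825]
eef_rot: [[0.002, -0.907, -0.422], [-0.001, -0.422, 0.907], [-1.0, -0.001, -0.002]]
contact_force: [-0.3, -7.1, 7.3]
width: 0.0427
[-1.23925072  0.10063181 -0.07837344]
pos [0.523  0.0119 0.0825] psi 2.007 tilt -1.0 w 0.0427 q6 -1.98 q1 0.02 | cm [-0.05 -0.02  0.08] turn 0.001 norm 0.1
```

```bash
python3 -m handwheel '[[1,0,0,0,0.15],[1,0,0,0,0.3],[1,0,0,0,0.45],[1,0,0,0,0.6],[1,0.05,0,0,0.75],[1,0.1,0,0,0.9],[1,0.15,0,0,1.05],[1,0.2,0,0,1.2]]'
python3 -c "
from h import *
print(robot.observe()['wrist_torque']);go([.5228,.0127,.083],2.006)"
```

```text
t: 30.6
position: [0.5229, 0.0123, 0.0803]
eef_rot: [[0.002, -0.718, 0.696], [-0.001, 0.696, 0.718], [-1.0, -0.002, 0.001]]
contact_force: [-0.5, -3.9, 6.7]
width: 0.0419
[-0.73118279  0.12456887  0.11310864]
pos [0.5229 0.0123 0.0803] psi 0.802 tilt -1.0 w 0.0419 q6 -0.78 q1 0.02 | cm [-0.27  0.03  0.02] turn -1.204 norm 0.3
```

```bash
python3 -m handwheel '[[1,0.05,0,0,0.15],[1,0.1,0,0,0.3],[1,0.15,0,0,0.45],[1,0.2,0,0,0.6],[1,0.22,0,0,0.7]]'
python3 -c "
from h import *
print(robot.observe()['wrist_torque']);go([.5228,.0127,.083],2.006);print(knobz(cams.camera('side')))"
```

```text
t: 31.22
position: [0.5231, 0.0124, 0.0781]
eef_rot: [[0.002, -0.102, 0.995], [-0.001, 0.995, 0.102], [-1.0, -0.001, 0.002]]
contact_force: [1.0, -3.1, 2.9]
width: 0.0421
[-0.59752673 -0.07236415  0.06982943]
pos [0.5231 0.0124 0.0781] psi 0.102 tilt -1.0 w 0.0421 q6 -0.08 q1 0.02 | cm [-0.49  0.03 -0.02] turn -1.904 norm 0.5
(np.int64(217), array([0.0998, 0.1097, 0.1169]), 17, np.float64(0.0962))
```

```bash
python3 -m handwheel '[[1,0.04,0,0,0.12],[1,0.08,0,0,0.24],[1,0.12,0,0,0.36],[1,0.15,0,0,0.45]]'
python3 -c "
from h import *
print(robot.observe()['wrist_torque']);go([.5228,.0127,.083],2.006)"
python3 -m handwheel '[[1,0.03,0,0,0.1],[1,0.06,0,0,0.2],[1,0.06,0,0,0.25]]'
python3 -c "
from h import *
print(robot.observe()['wrist_torque']);go([.5228,.0127,.083],2.006)"
```

```text
t: 31.78
position: [0.5233, 0.0124, 0.0767]
eef_rot: [[0.003, 0.338, 0.941], [-0.001, 0.941, -0.338], [-1.0, 0.0, 0.003]]
contact_force: [0.1, -4.1, 7.5]
width: 0.0422
[-0.72163018 -0.06448691  0.10321415]
pos [0.5233 0.0124 0.0767] psi -0.345 tilt -1.0 w 0.0422 q6 0.37 q1 0.02 | cm [-0.63  0.01 -0.05] turn -2.351 norm 0.6
t: 32.15
position: [0.5234, 0.0124, 0.0766]
eef_rot: [[0.003, 0.56, 0.829], [-0.001, 0.829, -0.56], [-1.0, 0.001, 0.003]]
contact_force: [-0.2, -4.1, 12.6]
width: 0.0424
[-0.73126529  0.15149191  0.0362912 ]
pos [0.5234 0.0124 0.0766] psi -0.594 tilt -1.0 w 0.0424 q6 0.62 q1 0.02 | cm [-0.64 -0.01 -0.06] turn -2.6 norm 0.6
```

```bash
python3 -m handwheel '[[1,-0.03,0,0,0.06],[1,-0.03,0,0,0.12]]'
python3 -c "
from h import *
print(robot.observe()['wrist_torque']);go([.5228,.0127,.083],2.006)"
python3 -m handwheel '[[1,0,0,0,0.06],[1,0,0,0,0.12],[1,0,0,0,0.12]]'
python3 -c "
from h import *
print(robot.observe()['wrist_torque']);go([.5228,.0127,.083],2.006)"
```

```text
t: 32.4
position: [0.5234, 0.0124, 0.0767]
eef_rot: [[0.003, 0.655, 0.756], [-0.001, 0.756, -0.655], [-1.0, 0.001, 0.003]]
contact_force: [1.0, -4.9, 9.4]
width: 0.0423
[-0.75300702 -0.03647378 -0.01683339]
pos [0.5234 0.0124 0.0767] psi -0.714 tilt -1.0 w 0.0423 q6 0.74 q1 0.02 | cm [-0.63 -0.01 -0.07] turn -2.72 norm 0.6
t: 32.78
position: [0.5234, 0.0123, 0.0767]
eef_rot: [[0.003, 0.74, 0.673], [-0.001, 0.673, -0.74], [-1.0, 0.002, 0.002]]
contact_force: [1.0, -5.7, 8.7]
width: 0.042
[-0.73188706 -0.09300677 -0.05585483]
pos [0.5234 0.0123 0.0767] psi -0.833 tilt -1.0 w 0.042 q6 0.85 q1 0.02 | cm [-0.63 -0.02 -0.07] turn -2.839 norm 0.6
```

```bash
python3 -m handwheel '[[1,0,0,0,0.06],[1,0,0,0,0.12],[1,0,0,0,0.12]]'
python3 -c "
from h import *
print(robot.observe()['wrist_torque']);go([.5228,.0127,.083],2.006)"
python3 -m handwheel '[[1,0,0,0,0.06],[1,0,0,0,0.12],[1,0,0,0,0.12]]'
python3 -c "
from h import *
print(robot.observe()['wrist_torque']);go([.5228,.0127,.083],2.006)
s=cams.camera('side'); save('k3',s,(250,170,410,290),4.8)"
```

```text
t: 33.15
position: [0.5234, 0.0123, 0.0767]
eef_rot: [[0.003, 0.815, 0.579], [-0.001, 0.579, -0.815], [-1.0, 0.002, 0.002]]
contact_force: [-0.0, -5.5, 9.0]
width: 0.0423
[-0.84588883 -0.05424247 -0.06009876]
pos [0.5234 0.0123 0.0767] psi -0.953 tilt -1.0 w 0.0423 q6 0.98 q1 0.02 | cm [-0.63 -0.03 -0.07] turn -2.959 norm 0.6
t: 33.52
position: [0.5235, 0.0123, 0.0767]
eef_rot: [[0.003, 0.879, 0.478], [-0.001, 0.478, -0.879], [-1.0, 0.002, 0.002]]
contact_force: [1.0, -4.4, 9.1]
width: 0.0424
[-0.87830861 -0.15037246 -0.08730632]
pos [0.5235 0.0123 0.0767] psi -1.073 tilt -1.0 w 0.0424 q6 1.09 q1 0.02 | cm [-0.63 -0.04 -0.07] turn -3.079 norm 0.6
```

View pics/k3.png

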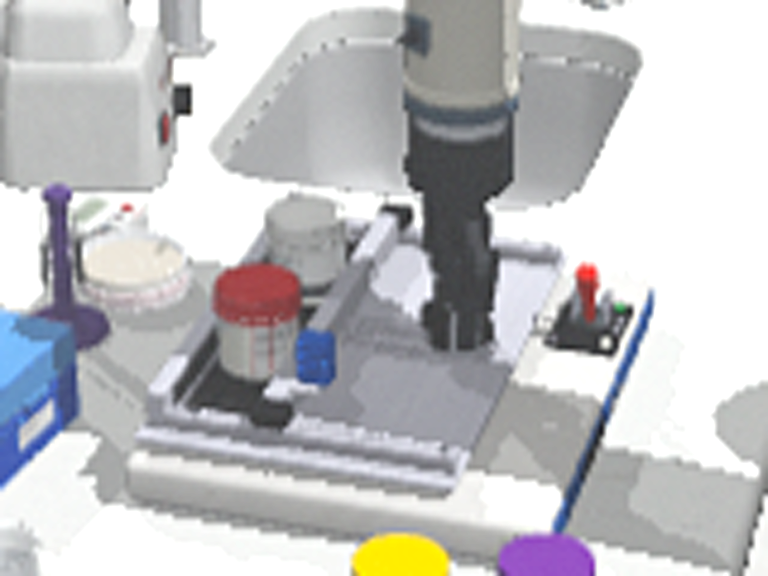

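```bash
python3 -m handwheel '[[-1,0,0,0,0],[-1,0,0,0,0],[-1,0,0,0,0],[-1,0,0,0,0],[-1,-4,0,0,0],[-1,-8,0,0,0],[-1,-12,0,0,0],[-1,-12,0,0,0]]'
python3 - <<'E'
from h import *
go([.52,.26,.2],-1.07)
s=cams.camera("side"); save("k4",s,(250,170,410,290),4.8);print(knobz(s))
E
```

```text
t: 34.58
position: [0.524, 0.013, 0.1985]
eef_rot: [[0.006, 0.879, 0.477], [0.0, 0.477, -0.879], [-1.0, 0.005, 0.003]]
contact_force: [0.1, 0.2, -0.0]
width: 0.0853
pos [0.524  0.013  0.1985] psi -1.074 tilt -1.0 w 0.0853 q6 1.1 q1 0.02 | cm [ -0.15  11.43 -21.9 ] turn -0.004 norm 24.7
(np.int64(158), array([0.0926, 0.0949, 0.0972]), 11, np.float64(0.0952))
```

View pics/k4.png

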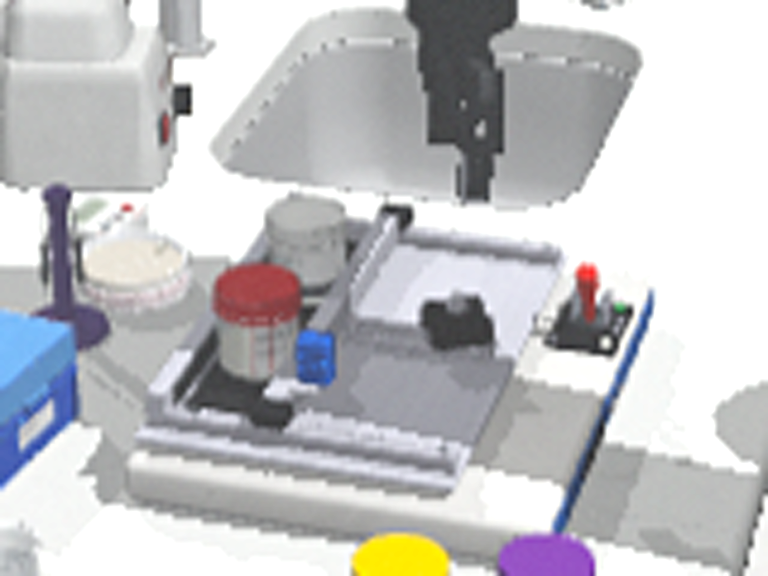

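```bash
python3 -m handwheel '[[-1,0,2,-4,0],[-1,0,4,-9,0],[-1,0,7,-14,0],[-1,0,10,-18,0],[-1,0,11.5,-22,0],[-1,0,11.5,-22,0],[-1,0,11.5,-22,0]]'
python3 - <<'E'
from h import *
s=cams.camera("side");print(knobz(s))
c=cams.camera("top");print(knobz(c)); save("k5",c,(290,230,370,310),7)
V=np.stack(np.meshgrid(np.arange(305,355),np.arange(240,285)),-1).reshape(-1,2)
img=c["image"][240:285,305:355].reshape(-1,3).max(1)
for thr in (35,45,55):
    m=(img<thr)
    X=np.array([pix(c,u,v,.089)[:2] for u,v in V[m]])
    X=X[np.hypot(*(X-[.522,.013]).T)<.034]
    cen=X.mean(0); z=(X-cen)@[1,1j]; mm=np.abs(z)>.014
    th=np.angle(np.sum(z[mm]**4/np.abs(z[mm])**3))/4
    print(thr,len(X),cen,"joint mod pi/2",-(th-YAW)+np.pi/2)
E
```

```text
t: 35.5
position: [0.5175, 0.2605, 0.1941]
eef_rot: [[-0.002, 0.879, 0.477], [-0.001, 0.477, -0.879], [-1.0, -0.003, 0.0]]
contact_force: [-0.3, -0.5, 0.0]
width: 0.0851
(np.int64(157), array([0.0928, 0.0955, 0.0974]), 17, np.float64(0.0971))
(np.int64(246), array([0.0926, 0.0946, 0.0969]), 28, np.float64(0.0954))
35 180 [0.52070345 0.01431763] joint mod pi/2 1.8603975115148443
45 205 [0.5211051  0.01413021] joint mod pi/2 1.838234216374381
55 223 [0.52175849 0.01437155] joint mod pi/2 1.8492465668785005
```

View pics/k5.png

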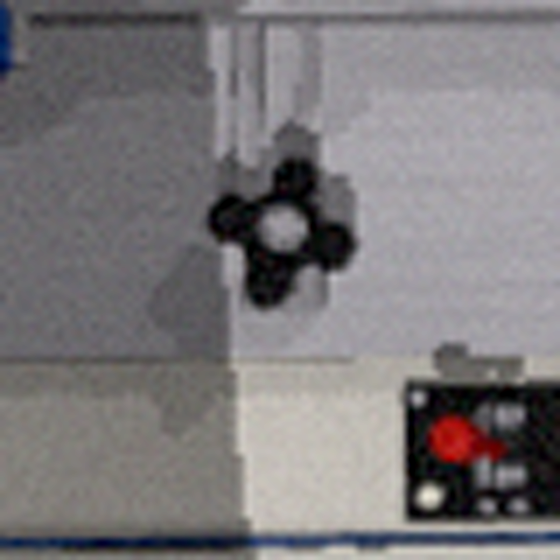

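```bash
python3 -m handwheel '[[-1,0,-2,4,0],[-1,0,-4,9,0],[-1,0,-7,14,0],[-1,0,-10,18,0],[-1,0,-11.5,22,0],[-1,0,-11.5,22,0],[-1,0,-11.5,22,0]]'
python3 -m handwheel '[[-1,0,0,0,0],[-1,0,0,0,0]]'
python3 - <<'E'
from h import *
go([.5233,.0125,.078],-1.07)
E
```

```text
t: 36.48
position: [0.5218, 0.0123, 0.1955]
eef_rot: [[-0.0, 0.88, 0.475], [0.0, 0.475, -0.88], [-1.0, 0.0, -0.0]]
contact_force: [-0.2, 0.3, 0.6]
width: 0.0855
t: 36.72
position: [0.522, 0.0137, 0.1955]
eef_rot: [[-0.0, 0.879, 0.478], [0.0, 0.478, -0.879], [-1.0, -0.0, -0.0]]
contact_force: [-0.3, -0.5, 0.1]
width: 0.085
pos [0.522  0.0137 0.1955] psi -1.073 tilt -1.0 w 0.085 q6 1.1 q1 0.02 | cm [11.75  0.06  0.17] turn -0.003 norm 11.7
```

```bash
python3 -m handwheel '[[-1,3,0,0.1,0],[-1,7,0,0.1,0],[-1,10,0,0.1,0],[-1,11.7,0,0.1,0],[-1,11.7,0,0.1,0],[-1,11.7,0,0.1,0]]'
python3 -m handwheel '[[1,0,0,0,0],[1,0,0,0,0],[1,0,0,0,0],[1,0,0,0,0],[1,0,0,0,0],[1,0,0,0,0]]'
python3 -c "
from h import *
s=robot.observe();print(s['wrist_torque'],s['tau'][5]);go([.5228,.0127,.083],-1.07)"
python3 -m handwheel '[[1,0,0,0,0.08],[1,0,0,0,0.16],[1,0,0,0,0.16]]'
python3 -c "
from h import *
s=robot.observe();print(s['wrist_torque'],s['tau'][5]);go([.5228,.0127,.083],-1.07)"
```

```text
t: 37.48
position: [0.5233, 0.0122, 0.0795]
eef_rot: [[0.001, 0.879, 0.477], [0.0, 0.477, -0.879], [-1.0, 0.001, 0.001]]
contact_force: [-0.0, -0.0, 0.2]
width: 0.0855
t: 38.22
position: [0.5231, 0.0119, 0.0796]
eef_rot: [[0.001, 0.879, 0.477], [-0.0, 0.477, -0.879], [-1.0, 0.001, 0.001]]
contact_force: [-1.6, -0.9, 10.0]
width: 0.0418
[-0.22487939  0.36962638  0.00382885] 0.024900641874410212
pos [0.5231 0.0119 0.0796] psi -1.074 tilt -1.0 w 0.0418 q6 1.09 q1 0.02 | cm [-0.34  0.02 -0.09] turn -0.004 norm 0.3
t: 38.6
position: [0.5232, 0.0118, 0.0796]
eef_rot: [[0.002, 0.943, 0.333], [-0.001, 0.333, -0.943], [-1.0, 0.001, 0.002]]
contact_force: [-2.6, -0.9, 9.6]
width: 0.0417
[-0.12250222  0.28767414  1.85083848] 2.3622719943523407
pos [0.5232 0.0118 0.0796] psi -1.231 tilt -1.0 w 0.0417 q6 1.25 q1 0.02 | cm [-0.34 -0.01 -0.1 ] turn -0.161 norm 0.4
```

```bash
python3 -m handwheel '[[1,0,0,0,0.05],[1,0,0,0,0.05]]'
python3 -c "
from h import *
s=robot.observe();print(s['wrist_torque'],s['tau'][5]);go([.5228,.0127,.083],-1.07)"
```

```text
t: 38.85
position: [0.5232, 0.0118, 0.0797]
eef_rot: [[0.002, 0.958, 0.288], [-0.002, 0.288, -0.958], [-1.0, 0.001, 0.002]]
contact_force: [-2.1, 0.6, 10.6]
width: 0.0419
[-0.01380371  0.35207098  2.76484122] 3.072664439678192
pos [0.5232 0.0118 0.0797] psi -1.278 tilt -1.0 w 0.0419 q6 1.3 q1 0.02 | cm [-0.33 -0.01 -0.1 ] turn -0.208 norm 0.3
```

```bash
python3 -m handwheel '[[1,0,0,0,0.05],[1,0,0,0,0.05]]'
python3 -c "
from h import *
s=robot.observe();print(s['wrist_torque'],s['tau'][5]);go([.5228,.0127,.083],-1.07)"
python3 -m handwheel '[[-1,0,0,0,0],[-1,0,0,0,0],[-1,0,0,0,0],[-1,0,0,0,0],[-1,-4,0,0,0],[-1,-8,0,0,0],[-1,-12,0,0,0],[-1,-12,0,0,0]]'
python3 - <<'E'
from h import *
p=sh(-.141,-.0634,.2);print(p)
go(p,YAW)
E
```

```text
t: 39.1
position: [0.5232, 0.0118, 0.0797]
eef_rot: [[0.002, 0.97, 0.242], [-0.002, 0.242, -0.97], [-1.0, 0.001, 0.003]]
contact_force: [-1.4, -0.2, 11.0]
width: 0.0414
[0.03693232 0.35003052 3.63295871] 3.9863692224025726
pos [0.5232 0.0118 0.0797] psi -1.326 tilt -1.0 w 0.0414 q6 1.35 q1 0.02 | cm [-0.33 -0.01 -0.1 ] turn -0.256 norm 0.3
t: 40.1
position: [0.5246, 0.0121, 0.2016]
eef_rot: [[0.006, 0.972, 0.234], [0.0, 0.234, -0.972], [-1.0, 0.006, 0.001]]
contact_force: [-0.1, 0.3, -0.1]
width: 0.0852
[ 0.43972625 -0.04901985  0.2       ]
pos [0.5246 0.0121 0.2016] psi -1.334 tilt -1.0 w 0.0852 q6 1.35 q1 0.02 | cm [ 0.11 -9.68  3.95] turn -1.32 norm 10.5
```

```bash
python3 -m handwheel '[[-1,0,0,-4,-0.16],[-1,0,0,-9,-0.33],[-1,0,0,-14,-0.5],[-1,0,0,-19,-0.66],[-1,0,0,-22,-0.83],[-1,0,0,-24,-1],[-1,0,0,-25,-1.16],[-1,0,0,-25,-1.32]]'
python3 - <<'E'
from h import *
s=cams.camera("side");print(knobz(s))
c=cams.camera("top");print(knobz(c)); save("k6",c,(255,180,405,320),5)
W=cloud(c)
V=np.stack(np.meshgrid(np.arange(305,355),np.arange(240,285)),-1).reshape(-1,2)
img=c["image"][240:285,305:355].reshape(-1,3).max(1)
for thr in (35,45,55):
    m=(img<thr)
    X=np.array([pix(c,u,v,.089)[:2] for u,v in V[m]])
    X=X[np.hypot(*(X-[.522,.013]).T)<.034]
    cen=X.mean(0); z=(X-cen)@[1,1j]; mm=np.abs(z)>.014
    th=np.angle(np.sum(z[mm]**4/np.abs(z[mm])**3))/4
    print(thr,len(X),cen,"joint mod pi/2",-(th-YAW)+np.pi/2)
b=c["image"].astype(int);m=(b[...,2]>60)&(b[...,2]>2*b[...,1])&(b[...,2]>2*b[...,0]);m[:280]=0;m[310:]=0;m[:,:340]=0;m[:,385:]=0
p=W[m];p=p[p[:,2]>.085];print("bat",len(p),p.mean(0),np.median(p,0),"expect",sh(-.141,-.0634,.0944))
E
```

```text
t: 41.1
position: [0.4631, 0.2556, 0.1972]
eef_rot: [[-0.002, 0.008, 1.0], [-0.001, 1.0, -0.008], [-1.0, -0.001, -0.002]]
contact_force: [0.6, 0.0, -0.3]
width: 0.0853
(np.int64(159), array([0.0931, 0.0956, 0.0984]), 19, np.float64(0.0978))
(np.int64(251), array([0.0926, 0.0962, 0.0979]), 27, np.float64(0.0975))
35 189 [0.52050923 0.0145995 ] joint mod pi/2 1.9189956450845584
45 207 [0.52073065 0.01457688] joint mod pi/2 1.907935038287044
55 229 [0.52061364 0.01497953] joint mod pi/2 1.9290064305523553
bat 39 [ 0.439751   -0.04952727  0.10017273] [ 0.43875244 -0.04865251  0.10016472] expect [ 0.43972625 -0.04901985  0.0944    ]
```

View pics/k6.png

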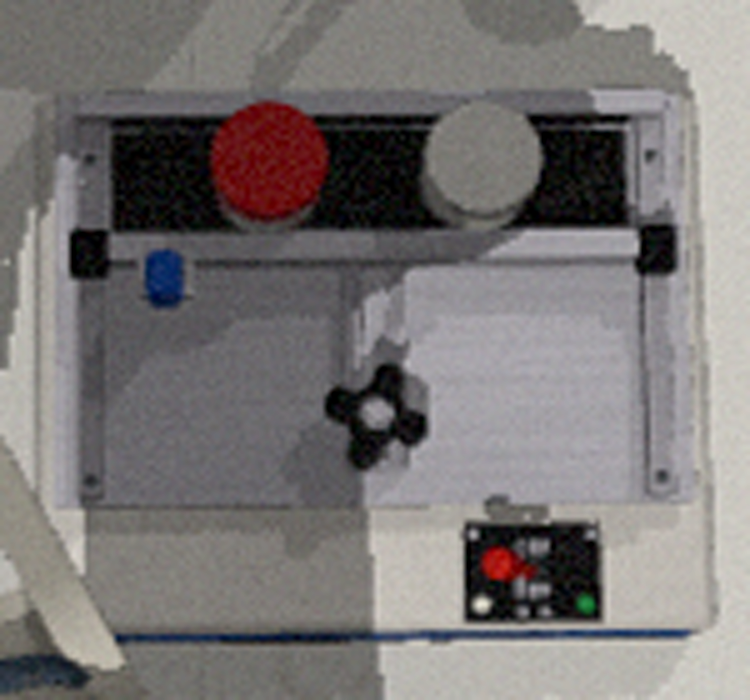

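```bash
python3 - <<'E'
from h import *
go([.441,-.0485,.19],YAW)
E
python3 -m handwheel '[[0,0,-4,-0.3,0],[0,0,-9,-0.6,0],[0,0,-14,-0.9,0],[0,0,-19,-1.2,0],[0,0,-24,-1.6,0],[0,0,-28,-1.9,0],[0,0.5,-30.3,-2.1,0.01],[0,0.5,-30.3,-2.1,0.01]]'
python3 -m handwheel '[[0,0,0,0,0],[0,0,0,0,0]]'
python3 - <<'E'
from h import *
go([.441,-.0485,.0865],YAW)
E
```

```text
pos [0.4632 0.255  0.1973] psi -0.012 tilt -1.0 w 0.085 q6 0.51 q1 0.5 | cm [  0.76 -30.38  -1.86] turn 0.002 norm 30.4
t: 42.2
position: [0.4379, -0.0488, 0.1928]
eef_rot: [[-0.001, 0.03, 1.0], [0.0, 1.0, -0.03], [-1.0, 0.0, -0.001]]
contact_force: [1.1, -0.4, 0.2]
width: 0.0428
t: 42.45
position: [0.4387, -0.0469, 0.1935]
eef_rot: [[-0.0, 0.024, 1.0], [0.0, 1.0, -0.024], [-1.0, 0.0, -0.0]]
contact_force: [1.2, -0.4, -0.0]
width: 0.0427
pos [ 0.4387 -0.0469  0.1935] psi -0.024 tilt -1.0 w 0.0427 q6 -0.09 q1 -0.11 | cm [10.7  -0.16  0.23] turn -0.01 norm 10.7
```

```bash
python3 -m handwheel '[[0,2,-0.15,0.2,-0.01],[0,5,-0.15,0.2,-0.01],[0,8,-0.15,0.2,-0.01],[0,10,-0.15,0.2,-0.01],[0,10.7,-0.15,0.2,-0.01],[0,10.7,-0.15,0.2,-0.01],[0,10.7,-0.15,0.2,-0.01]]'
python3 -m handwheel '[[1,0,0,0,0],[1,0,0,0,0],[1,0,0,0,0],[1,0,0,0,0],[1,0,0,0,0]]'
python3 - <<'E'
from h import *
go([.441,-.0485,.0865],YAW)
s=cams.camera("side"); save("s1",s,(300,180,420,280),6)
E
```

```text
t: 43.32
position: [0.4413, -0.049, 0.0873]
eef_rot: [[0.001, 0.014, 1.0], [-0.0, 1.0, -0.014], [-1.0, -0.0, 0.001]]
contact_force: [-0.2, 0.6, 0.3]
width: 0.0426
t: 43.95
position: [0.4416, -0.0492, 0.0873]
eef_rot: [[0.002, 0.014, 1.0], [-0.0, 1.0, -0.014], [-1.0, -0.0, 0.002]]
contact_force: [0.8, 2.0, 6.6]
width: 0.0147
pos [ 0.4416 -0.0492  0.0873] psi -0.014 tilt -1.0 w 0.0147 q6 -0.1 q1 -0.11 | cm [ 0.08  0.07 -0.06] turn -0.0 norm 0.1
```

View pics/s1.png

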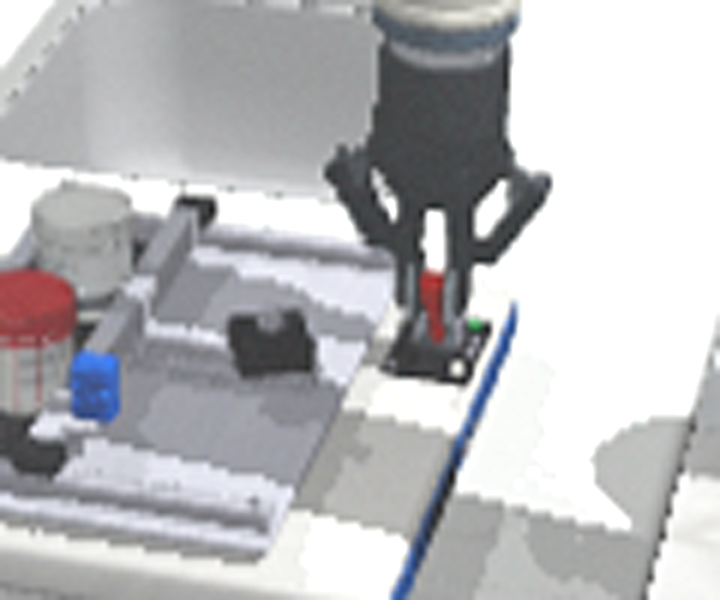

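```bash
python3 -m handwheel '[[1,-0.3,0.13,0,0],[1,-0.6,0.27,0,0],[1,-0.87,0.39,0,0],[1,-0.87,0.39,0,0]]'
python3 -c "
from h import *
go([.441,-.0485,.0865],YAW)"
```

```text
t: 44.5
position: [0.4413, -0.0455, 0.0955]
eef_rot: [[0.001, 0.014, 1.0], [-0.001, 1.0, -0.014], [-1.0, -0.001, 0.001]]
contact_force: [4.6, -3.2, -6.2]
width: 0.015
pos [ 0.4413 -0.0455  0.0955] psi -0.014 tilt -1.0 w 0.015 q6 -0.09 q1 -0.11 | cm [ 0.9  -0.3  -0.02] turn 0.0 norm 1.0
```

```bash
python3 -m handwheel '[[1,-0.26,-0.7,0,0],[1,-0.47,-1.6,0,0],[1,-0.54,-2.53,0,0],[1,-0.47,-3.46,0,0],[1,-0.26,-4.36,0,0],[1,0,-5.06,0,0],[1,0,-5.06,0,0]]'
python3 -c "
from h import *
go([.441,-.0485,.0865],YAW)
s=cams.camera('side'); save('s2',s,(300,180,420,280),6)"
```

```text
t: 45.38
position: [0.4405, -0.0954, 0.0953]
eef_rot: [[0.001, 0.015, 1.0], [0.001, 1.0, -0.015], [-1.0, 0.001, 0.001]]
contact_force: [5.6, 4.8, -3.5]
width: 0.0152
pos [ 0.4405 -0.0954  0.0953] psi -0.015 tilt -1.0 w 0.0152 q6 -0.2 q1 -0.22 | cm [ 0.88  4.69 -0.02] turn -0.001 norm 4.8
```

View pics/s2.png

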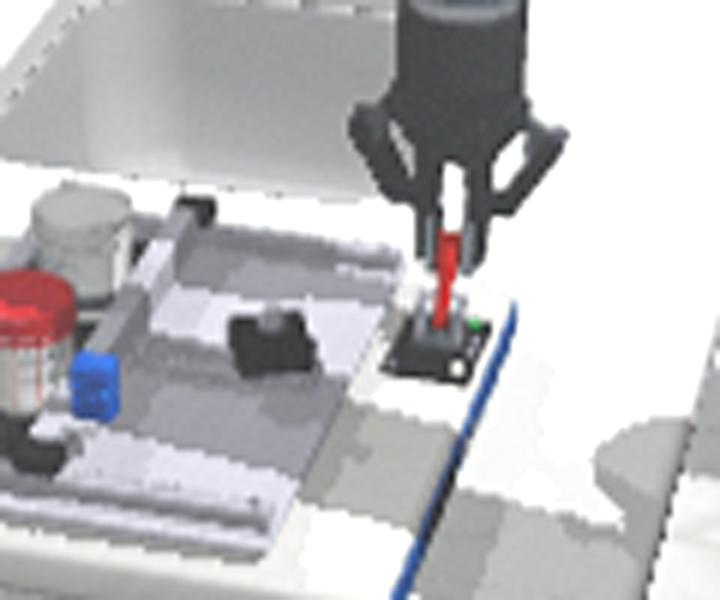

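```bash
python3 -m handwheel '[[1,0.03,-0.12,0,0],[1,0.3,0,0,0],[1,0.6,0.14,0,0],[1,0.85,0.25,0,0],[1,0.85,0.25,0,0]]'
python3 -m handwheel '[[0,0,0,0,0],[0,0,0,0,0],[0,0,0,0,0],[0,-3,0,0,0],[0,-7,0,0,0],[0,-10,0,0,0]]'
python3 -m handwheel '[[-1,0,4,0,0],[-1,0,9,0,0],[-1,0,14,0,0],[-1,0,19,0,0],[-1,0,24,0,0],[-1,0,28,0,0],[-1,0,32,0,0],[-1,0,34,0,0]]'
python3 - <<'E'
from h import *
s=cams.camera("side");print(knobz(s)); save('f1',s,(270,180,410,280),5.5)
c=cams.camera("top");print(knobz(c)); save("f2",c,(255,180,405,320),5); cv2.imwrite("pics/f3.png",c["image"])
W=cloud(c)
b=c["image"].astype(int);m=(b[...,2]>60)&(b[...,2]>2*b[...,1])&(b[...,2]>2*b[...,0]);m[:280]=0;m[310:]=0;m[:,:340]=0;m[:,395:]=0
p=W[m];p=p[p[:,2]>.085];print("bat",len(p),p.mean(0),np.median(p,0),"expect",sh(-.141,-.1066,.0944))
E
```

```text
t: 46.05
position: [0.4417, -0.0944, 0.0892]
eef_rot: [[0.003, 0.013, 1.0], [-0.002, 1.0, -0.013], [-1.0, -0.002, 0.003]]
contact_force: [-4.2, -5.7, 32.0]
width: 0.0148
t: 46.8
position: [0.4399, -0.0933, 0.1879]
eef_rot: [[-0.0, 0.014, 1.0], [0.0, 1.0, -0.014], [-1.0, 0.0, -0.0]]
contact_force: [0.8, 0.1, 0.1]
width: 0.0431
t: 47.8
position: [0.4444, 0.2483, 0.1864]
eef_rot: [[-0.001, 0.012, 1.0], [-0.0, 1.0, -0.012], [-1.0, -0.0, -0.001]]
contact_force: [-0.1, 0.3, 0.1]
width: 0.0854
(np.int64(148), array([0.093 , 0.0951, 0.0997]), 20, np.float64(0.0953))
(np.int64(244), array([0.0918, 0.0944, 0.1002]), 29, np.float64(0.0948))
bat 44 [ 0.43926769 -0.0886577   0.10050844] [ 0.43919002 -0.08804533  0.10168956] expect [ 0.43912147 -0.09221562  0.0944    ]
```

View pics/f1.png

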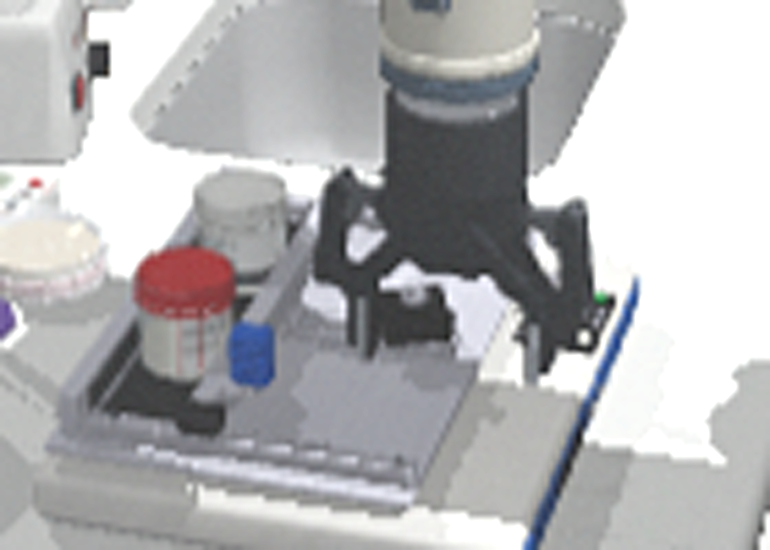

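View pics/f2.png

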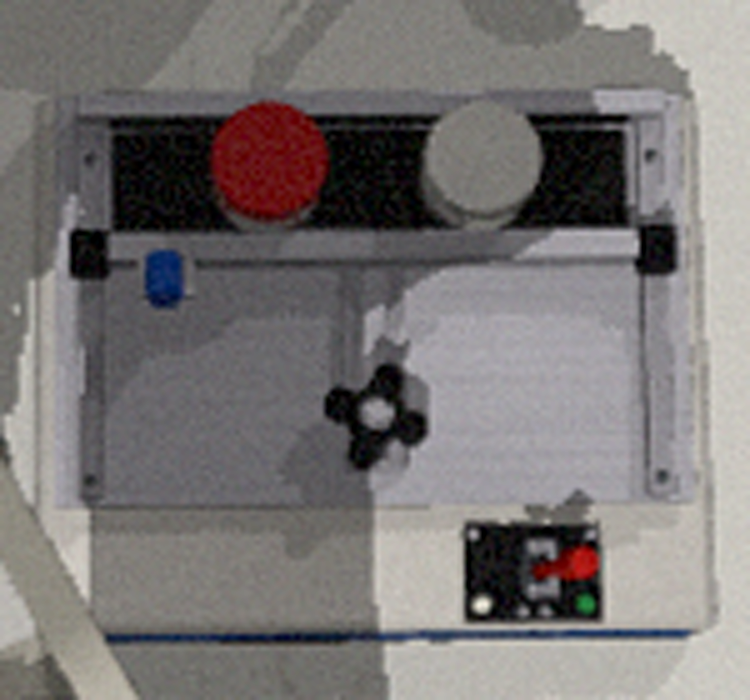

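View pics/f3.png

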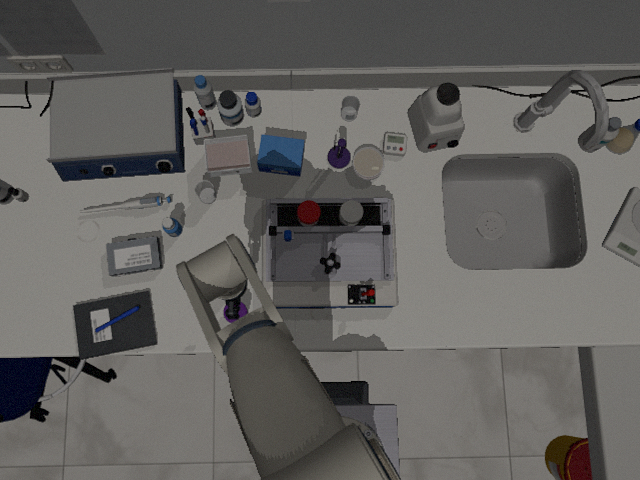

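```bash
python3 - <<'E'
from h import *
c0=dict(np.load("pics/top0.npz"));c=cams.camera("top")
def redc(c):
    b=c["image"].astype(int);m=(b[...,2]>60)&(b[...,2]>2*b[...,1])&(b[...,2]>2*b[...,0]);m[:280]=0;m[310:]=0;m[:,:340]=0;m[:,395:]=0
    W=cloud(c);h=m&(W[...,2]>.085);v,u=np.nonzero(m);print("red",m.sum(),u.mean(),v.mean(),u.min(),u.max(),v.min(),v.max(), "zmax",np.sort(W[m][:,2])[-8:].round(4))
redc(c0);redc(c)
def head(th,out=0,r=.053): 
    return sh(-.141,-.085+np.sin(th)*(r+out),.046+np.cos(th)*(r+out))
for th,o in((.42,0),(-.42,0),(-.36,0),(-.3,0),(-.42,.007),(-.36,.007),(-.36,.004),(-.3,.007)):
    a=proj(c,head(th,o,.062));b=proj(c,head(th,o,.044));print(th,o,"tip",a.round(1),"base",b.round(1),"ctr",proj(c,head(th,o)).round(1),"toph",head(th,o,.062)[2].round(4))
a=np.hstack([cv2.resize(x["image"][280:310,345:385],None,fx=9,fy=9,interpolation=cv2.INTER_CUBIC) for x in(c0,c)])
cv2.imwrite("pics/f4.png",np.clip(a*1.6,0,255).astype(np.uint8))
E
```

```text
red 44 355.3181818181818 292.6363636363636 351 360 290 295 zmax [0.1044 0.1047 0.1049 0.1067 0.1074 0.1098 0.1108 0.1128]
red 52 369.46153846153845 292.5576923076923 363 374 289 295 zmax [0.1045 0.1056 0.1062 0.1065 0.1066 0.107  0.1074 0.108 ]
0.42 0 tip [353.6 292.5] base [355.8 293.2] ctr [354.7 292.9] toph 0.1026
-0.42 0 tip [373.1 292.5] base [369.5 293.1] ctr [371.3 292.8] toph 0.1026
-0.36 0 tip [371.9 292.4] base [368.6 293.1] ctr [370.2 292.8] toph 0.104
-0.3 0 tip [370.6 292.4] base [367.7 293. ] ctr [369.1 292.7] toph 0.1052
-0.42 0.007 tip [374.5 292.2] base [370.9 292.9] ctr [372.7 292.5] toph 0.109
-0.36 0.007 tip [373.1 292.2] base [369.9 292.8] ctr [371.5 292.5] toph 0.1106
-0.36 0.004 tip [372.6 292.3] base [369.3 292.9] ctr [371.  292.6] toph 0.1078
-0.3 0.007 tip [371.7 292.1] base [368.8 292.8] ctr [370.2 292.5] toph 0.1119
```

View pics/f4.png

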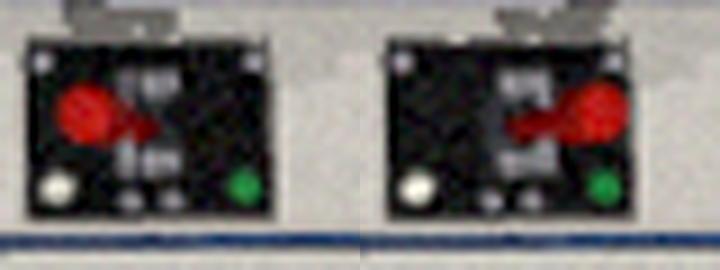

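```bash
python3 - <<'E'
from h import *
go([.4405,-.050,.19],YAW)
E
python3 -m handwheel '[[1,0,-4,0,0],[1,0,-9,0,0],[1,0,-14,0,0],[1,0,-19,0,0],[1,0,-24,0,0],[1,0,-27,0,0],[1,0,-29,-0.2,0],[1,0,-29,-0.2,0]]'
python3 -m handwheel '[[1,0,0,0,0],[1,0,0,0,0]]'
python3 - <<'E'
from h import *
go([.4405,-.050,.099],YAW)
E
```

```text
pos [0.4444 0.2467 0.1864] psi -0.012 tilt -1.0 w 0.0852 q6 0.52 q1 0.5 | cm [-3.400e-01 -2.968e+01 -2.000e-02] turn 0.002 norm 29.7
t: 48.95
position: [0.4377, -0.0452, 0.1866]
eef_rot: [[-0.001, 0.017, 1.0], [-0.0, 1.0, -0.017], [-1.0, -0.0, -0.001]]
contact_force: [0.7, -0.3, 1.0]
width: 0.0001
t: 49.2
position: [0.4386, -0.0428, 0.1867]
eef_rot: [[-0.0, 0.013, 1.0], [0.0, 1.0, -0.013], [-1.0, 0.0, -0.0]]
contact_force: [-0.2, 0.6, -0.1]
width: 0.0001
pos [ 0.4386 -0.0428  0.1867] psi -0.013 tilt -1.0 w 0.0001 q6 -0.09 q1 -0.1 | cm [ 8.77 -0.71  0.2 ] turn 0.001 norm 8.8
```

```bash
python3 -m handwheel '[[1,3,0,0.2,0],[1,6,-0.2,0.2,0],[1,8.5,-0.3,0.2,0],[1,8.8,-0.5,0.2,0],[1,8.8,-1,0.2,0],[1,8.8,-1.5,0.2,0],[1,8.8,-2,0.2,0],[1,8.8,-2.3,0.2,0]]'
python3 -m handwheel '[[1,0,-0.2,0,0],[1,0,-0.4,0,0],[1,0,-0.4,0,0]]'
python3 -m handwheel '[[1,0,-0.2,0,0],[1,0,-0.2,0,0]]'
```

```text
t: 50.2
position: [0.4406, -0.0668, 0.0992]
eef_rot: [[0.001, 0.014, 1.0], [-0.0, 1.0, -0.014], [-1.0, -0.0, 0.001]]
contact_force: [-0.8, 1.4, -0.5]
width: 0.0004
t: 50.58
position: [0.4403, -0.0704, 0.0987]
eef_rot: [[-0.0, 0.014, 1.0], [0.0, 1.0, -0.014], [-1.0, 0.0, -0.0]]
contact_force: [0.1, 0.6, 0.8]
width: -0.0004
t: 50.82
position: [0.4402, -0.0723, 0.0987]
eef_rot: [[-0.0, 0.014, 1.0], [0.0, 1.0, -0.014], [-1.0, 0.0, -0.0]]
contact_force: [0.6, 1.6, -0.1]
width: -0.0001
```

```bash
python3 -m handwheel '[[1,0,-0.1,0,0],[1,0,-0.2,0,0],[1,0,-0.2,0,0]]'
python3 -m handwheel '[[1,0,-0.1,0,0],[1,0,-0.2,0,0],[1,0,-0.2,0,0]]'
python3 -m handwheel '[[1,0,-0.1,0,0],[1,0,-0.2,0,0],[1,0,-0.2,0,0]]'
```

```text
t: 51.2
position: [0.4401, -0.0736, 0.0986]
eef_rot: [[-0.0, 0.015, 1.0], [0.001, 1.0, -0.015], [-1.0, 0.001, -0.0]]
contact_force: [1.0, 8.2, -0.6]
width: -0.0002
t: 51.58
position: [0.4401, -0.0748, 0.0987]
eef_rot: [[-0.0, 0.015, 1.0], [0.003, 1.0, -0.015], [-1.0, 0.003, -0.0]]
contact_force: [0.7, 16.0, 2.4]
width: -0.0001
t: 51.95
position: [0.4401, -0.0759, 0.0989]
eef_rot: [[-0.0, 0.016, 1.0], [0.004, 1.0, -0.016], [-1.0, 0.004, -0.0]]
contact_force: [1.2, 22.7, 5.8]
width: -0.0003
```

```bash
python3 -m handwheel '[[1,0,0.7,0,0],[1,0,1.5,0,0],[1,-3,2,0,0],[1,-7,2,0,0],[1,-10,3,0,0],[1,-10,7,0,0],[1,-10,12,0,0],[1,-10,17,0,0]]'
python3 -m handwheel '[[-1,0,5,0,0],[-1,0,10,0,0],[-1,0,14,0,0],[-1,0,14,0,0]]'
python3 - <<'E'
from h import *
c0=dict(np.load("pics/top0.npz"));c=cams.camera("top");s=cams.camera("side")
W=cloud(c)
b=c["image"].astype(int);m=(b[...,2]>60)&(b[...,2]>2*b[...,1])&(b[...,2]>2*b[...,0]);m[:280]=0;m[310:]=0;m[:,:340]=0;m[:,395:]=0
p=W[m];p=p[p[:,2]>.085];print("bat",len(p),p.mean(0),np.median(p,0))
a=np.hstack([cv2.resize(x["image"][280:310,345:385],None,fx=9,fy=9,interpolation=cv2.INTER_CUBIC) for x in(c0,c)])
cv2.imwrite("pics/f5.png",np.clip(a*1.6,0,255).astype(np.uint8))
save("f6",c,(150,180,405,330),3.1); print(knobz(s),knobz(c))
E
```

```text
t: 52.95
position: [0.4426, 0.0928, 0.199]
eef_rot: [[0.001, 0.015, 1.0], [-0.0, 1.0, -0.015], [-1.0, -0.0, 0.001]]
contact_force: [0.3, -0.1, -0.6]
width: 0.0003
t: 53.45
position: [0.4446, 0.2338, 0.1987]
eef_rot: [[0.001, 0.011, 1.0], [0.0, 1.0, -0.011], [-1.0, 0.0, 0.001]]
contact_force: [0.3, -0.7, 0.7]
width: 0.0723
bat 41 [ 0.43927986 -0.09123515  0.09898518] [ 0.43921864 -0.09074538  0.10040223]
(np.int64(136), array([0.0933, 0.0961, 0.0986]), 17, np.float64(0.0959)) (np.int64(245), array([0.0922, 0.0948, 0.0987]), 27, np.float64(0.0985))
```

View pics/f5.png

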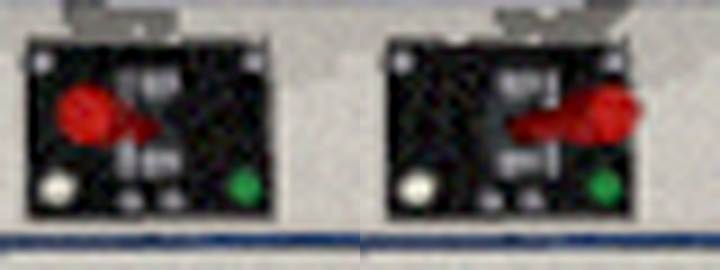

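View pics/f6.png

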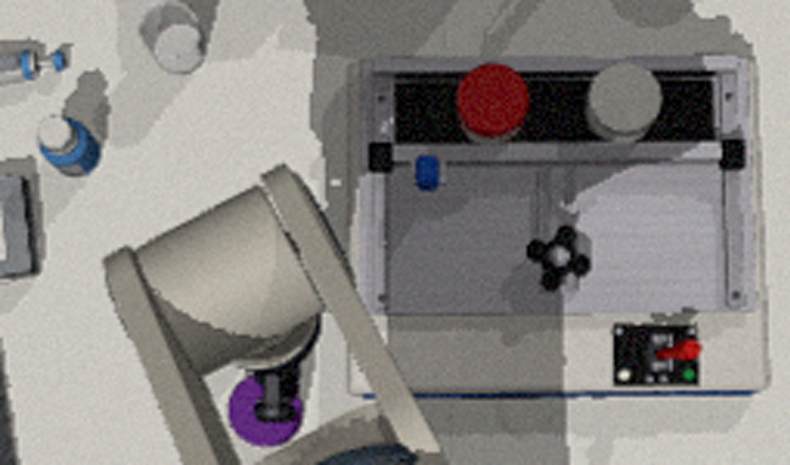

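```bash
python3 -c "
from h import *
print(robot.sign_off())"
```

```text
the job is handed in; nothing more can be done
None
```

I finished the job and handed it in after about 53 s of robot time. The hand-in gave no verdict.

- **Cups:** only two were there, one red-lid and one white-lid. Both stand upright against the rear fence. The red one moved about 8 mm along the row while the bar was sliding but stayed in line. I left the yellow and purple look-alikes and everything else on the bench alone.
- **Clamp bar:** I slid it about 42 mm until it met its stop at about 25 N. The picture shows its face at the home position.
- **Knob:**
  - I turned it 1.35 rad anticlockwise and let go, and the camera showed it drop about 6 mm.
  - Turning it forwards, it passed 0.76 rad without blocking, so it was in the groove. I kept going until the torque reached about 3.6 N m.
- **Switch:** after the first flip the bat leaned only about 0.32 rad, so I nudged it right to its stop. It now leans to the green side as far as it did on the white side. Its height is about the same as at the start, so I take it to be fully in.

**Disagreements:**
- **Knob angle:** it stopped at about 1.9 rad by my reading, against the stated 1.5 or so. I assumed its zero lined up with the shaker's axes, so my zero may be about 0.4 rad off.
- **Knob drop:** the camera measured about 12.5 mm in all, against the 13.6 mm stated for tight. Each height reading is good to only about 1 mm. I took the torque as the sign that it is tight.

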